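# Register an angle bracket in a squaring jig and hold it there

### The arm

A 7-joint arm with a two-finger parallel gripper is mounted at the origin on a cart in front of the work surface, level with it; the furniture and walls round the work are solid. World frame = base frame: x ahead of the robot, y to its left, z up, the work surface at z = 0. Lengths are in m, angles in rad, forces in N, time in s.
With the tool pointing down it reaches from about 0.425 to 0.875 m from the base axis. Payload 4.7 kg.
Tool frame: the origin (TCP) lies on the centre line of the jaws, within the pads' length; the fingertips stand 14 mm ahead of it and the grasp point (between the pads) lies 5 mm behind it; z points along the fingers, y is the direction in which the jaws open and shut (so a half turn about z gives the same grasp; the last joint's range is limited). The gripper opens to 87 mm and grips with 3 to 60 N. Pads are 19 mm wide; open, the fingers measure 117 mm over their backs; the gripper's body (75 mm by 190 mm) begins 51 mm behind the grasp point.
Start: joints at [1.274, 0.321, -0.07, 1.45, 0.023, 1.371, -0.057], TCP at [0.199, -0.619, 0.237] pointing down, gripper open.
Joint ranges: [-2.86, 2.86], [-0.3, 2.09], [-1.38, 1.24], [0.06, 2.45], [-1.56, 4.7], [0.09, 2.05], [-2.69, 2.69]. Speed limits (rad/s): [2.57, 2.57, 3.14, 3.14, 3.14, 3.14, 3.14].

### API

Orientations are given as a rotation vector (axis times angle).
In Python, from bench import ctrl gives the robot as it stands. The module is installed in compiled form; this text tells all that it offers.
- The arm moves only by the tool step_arm, never from a script. Its argument "plan" is a list of rows, each a list of 3 entries, a list of its own where there are three numbers: the turn, a rotation vector about the tool's x, y, z in rad, then the shift along the tool's x, y, z in m, then the closure in counts, from 0 (fully open) to 255 (shut). In form: [[[rx, ry, rz], [x, y, z], hand], ...]. A call has exactly 10 rows; each row is the pose to reach, as a shift and turn from the pose commanded when the call began, along the tool's axes at that moment; what a row does not reach only later rows make up. A row lasts 1/8 s, in which the tool goes at most 62.5 mm and 10.7 degrees, less where a joint would pass 70% of its speed; a pose out of reach is approached as far as the arm can. A call with a gripper value outside its range is refused whole. The fingers move at their own pace and stop on an object; "squeeze" is the grip in N (left out, the last holds). Time passes only in rows, so rows that repeat a pose let the fingers close, or fill a call up. It gives the time, the measured TCP pose, the force and the opening at its end, in the units of the state.
- ctrl.get_state(): the state, without advancing time (a new reading comes with each control period).
- ctrl.get_image(name): name is "scene" or "top"; returns the picture (400x640x3 uint8, red, green, blue); there is no depth.
- ctrl.calibration(name): a dict with "fov_y" (degrees; the focal length in pixels is half the picture's height over the tangent of half this angle, whatever the lens; pixels are square), "cx", "cy" (the principal point, pixels), "rvec" (rotation vector, rad) and "tvec" (3), from world to camera coordinates, as OpenCV has them. Camera axes: x right, y down, z forward; pixel columns grow to the right and rows downward; lengths in m; the calibration is good to about 2 mm. A picture is of the moment at which its call begins. calibration takes no time and is no camera call.
- ctrl.close_job(): hands the job in, once; it reports no verdict.
Trained networks look in the newest picture that a camera, given by its name, has taken for a name from the list of things; names that differ only in an ending like _2 or _b are one class to them, and where a whole thing is asked for, a point or a joint stands for the part that bears it (a point fixed in the world has none). Each returns a list of dicts, best first, with "score" (0 to 1); they miss things now and then, are a little off and sometimes report something else, mostly with a low value. They report only what shows in the picture. A call takes as long as a camera call. They do not tell look-alikes from the thing itself.
- ctrl.cut_out(camera, label): "pixels" (400x640 bool, what is visible of it) and "rect" ([left, top, width, height] in pixels, round what is visible of it).
The state is a dict: "time": time; "joint_positions": joint angles; "qd": joint speeds; "joint_torque": joint torques, N m; "position": TCP position; "tool_rot": TCP orientation; "ft_force": force on the tool from outside, world axes, zero at the start; "torque": the same for the moment, N m; "grip_width": opening from 0.0 (shut) to 1.0 (fully open).
Only numpy, scipy, OpenCV 4.12 (cv2) and the standard library are available. Lean on these libraries where they do the work, as an engineer would, in place of code of your own. Each camera call takes 0.05 s, during which the arm holds its last target.

### The job

Plug the square-shanked end stop fully home into the square socket of the squaring jig. Then bring the angle bracket into the corner, its upright's back flat against the jig's fence and its end up against the stop, and press it firmly with the fingers against fence and bed together in one diagonal push, forward and down. Finish while still holding that push, so that it could be bolted; leave the post holder, tape roll and screw tin where they are.

Things in the scene. Friction and masses are not known exactly. Their poses are not given: they have to be found in the camera images.
- jig: squaring jig, immovable on the table. Origin on the table under the bed's middle; x across the bed to the fence, y along the fence (left), z up. Bed x -70..70, y -90..90 mm, top at z = 25 mm; two dark lugs 16 mm high on the robot's side, out to x = -84. The seated stop's face is at y = +52 mm, so the seated bracket's origin is at x = 56, y = +12, z = 25 mm
- bed: the aluminium bed slab of the jig, 140 x 180 x 25 mm, origin at the centre of its underside, axes as the jig's; the bracket slides on its top, z = 25 mm, ground smooth (friction of the bracket on bed and fence about 0.25)
- fence: dark steel fence bar fixed along the far edge of the bed, 14 (x) x 180 (y) x 28 mm high, its top 53 mm above the table; origin at the centre of its underside, axes as the jig's; its working face, towards the robot, is at x = -7 mm in its frame, x = +56 mm in the jig's
- socket (a point): centre of the mouth of the square socket hole, flush with the bed's top, at x = 18, y = +68 mm in the jig's frame, its axes as the jig's; hole 25 x 25 mm, 22 mm deep, sides parallel to the jig's, its rim hardly chamfered
- end_stop: loose plain steel end stop, 0.25 kg, 75 mm high, standing on its shank, nearer the robot than the jig. Shank 22 mm square, 20 mm long (lowest 4 mm: 18 square); above it a head 32 mm square, 55 mm high, small dark disc on top. Origin at the centre of the shank's lower end, z up, x and y square to the faces (four ways alike). Home, its head rests on the bed, origin 20 mm below the mouth
- bracket: loose aluminium angle bracket (L), about 0.35 kg, foot on the bed, short of the fence, right of the stop's place, askew. 80 mm long (y); foot 10 mm thick, x -60 (robot side) to 0; upright x -10 to 0, 46 mm high in all. Origin at the bottom of the upright's back face, mid-length; x points to the fence, z up. Its inside corner opens to robot and above
- bracket_end (a point): middle of the bracket's end face that is to meet the stop, at x = -30, y = +40, z = 5 mm in the bracket's frame
- post_holder: bystander: black post holder with a barrel and a thumbscrew, 48 x 33 x 60 mm, standing upright on the table left of the jig, beside the tape roll; origin at the centre of its underside
- tape_roll: bystander: flat roll of tape, 69 mm across, 19 mm high, on the table left of the jig, beside the post holder; origin at its underside's centre
- screw_tin: bystander: round open tin of screws, 63 mm across, 20 mm high, on the table right of the jig; origin at its underside's centre
Not all that is in view belongs to the job. There is more than one size of the end_stop; the one meant has the size given above.

How it is judged:
On the way:
1. the end stop is fully home in the socket and let go (z of end_stop in the frame of socket below -0.0175 m and horizontal distance between end_stop and socket below 0.004 m and angle between end_stop's own z axis and vertical below 0.06 rad and contact force between the fingers and end_stop below 0.2 N), for 0.2 s.
At the end, for the whole second after the job is handed in: Stop home in the socket (head within 2.5 mm of the bed), upright. Bracket flat, square within 2 degrees, back on the fence (within 2.5 mm), end within 5 mm of the stop, at rest; the fingers still press it: over 3 N on the fence, 7 N on the bed (own weight about 3.5), 5 N from the fingers (z of end_stop in the frame of socket below -0.0175 m and horizontal distance between end_stop and socket below 0.004 m and angle between end_stop's own z axis and vertical below 0.06 rad and angle between the x axis of bracket and the x axis of jig, either way round below 0.035 rad and angle between bracket's own z axis and vertical below 0.035 rad and x of bracket in the frame of jig above 0.0535 m and y of bracket_end in the frame of jig above 0.0465 m and z of bracket in the frame of jig below 0.0275 m and contact force between bracket and fence above 3 N and contact force between bracket and bed above 7 N and contact force between the fingers and bracket above 5 N and linear speed of bracket below 0.01 m/s); the arm keeps its last pose, push and grip.
It fails at once if the post holder is moved by more than 20 mm or tipped (distance of post_holder from where it was at the start of the episode above 0.02 m or angle between post_holder's own z axis and vertical above 0.3 rad).
It fails at once if the tape roll or the screw tin is moved by more than 20 mm (distance of any of tape_roll, screw_tin from where it was at the start of the episode above 0.02 m).
It also fails if it takes over 72 s, if anything falls off the work surface, if the arm or the gripper's body presses on something with over 40 N, if the wrist force passes 120 N, or if a joint passes its speed limit or range.

## Working session

There is one attempt and no reset: what is moved stays moved. The work goes in short steps, Python scripts to look and compute and a tool call to move; the robot and the scene stay as the last step left them, time stands still between calls to the robot, and variables do not carry over. Pictures are saved under pics/ and viewed, and the job is handed in when it is done.

Besides the shell and the picture viewer there is one more tool, called after "Emit:" by a JSON object that holds its "api" and its "payload". step_arm: Moves the arm, as the interface text tells. Its arguments: {"type":"object","properties":{"plan":{"type":"array"},"squeeze":{"type":"number"}},"required":["plan"]}

```bash
mkdir -p pics; ls
python3 - <<'E'
from bench import ctrl
import cv2
s=ctrl.get_state(); print({k:(v if not hasattr(v,'round') else v) for k,v in s.items()})
for n in ("scene","top"):
    im=ctrl.get_image(n); cv2.imwrite(f"pics/{n}0.png",im[:,:,::-1]); print(n,ctrl.calibration(n))
E
```

```text
pics
{'time': 0.0, 'joint_positions': array([ 1.27410171,  0.32181588, -0.0700973 ,  1.45168894,  0.0226569 ,
        1.37086678, -0.0569125 ]), 'qd': array([-0.000477  , -0.00015191, -0.00120433, -0.00017272,  0.00216473,
        0.00110366,  0.00056301]), 'joint_torque': array([ 1.28412787e-03, -4.91285992e+01, -4.02976535e-01, -3.12528956e+01,
       -6.39348174e-02,  4.37695370e-02,  1.80267848e-04]), 'position': array([ 0.19854993, -0.61834674,  0.23545928]), 'tool_rot': array([-3.10181187e+00, -4.85997194e-01,  7.23014946e-04]), 'ft_force': array([-0.06148092,  0.00952253, -0.8621566 ]), 'torque': array([0.04789402, 0.04438593, 0.02833427]), 'grip_width': 1.0022996322937754}
scene {'fov_y': 54.778471647412005, 'cx': 321.1779829296948, 'cy': 198.61272041881082, 'rvec': array([ 0.59263234, -2.58793048,  1.22751069]), 'tvec': array([0.42589854, 0.25111609, 0.80188001])}
top {'fov_y': 55.87414509325689, 'cx': 318.6212285893874, 'cy': 199.80281267778938, 'rvec': array([ 1.99388653, -2.22271592,  0.23869874]), 'tvec': array([-0.06584007,  0.55564538,  0.95204197])}
```

View pics/scene0.png

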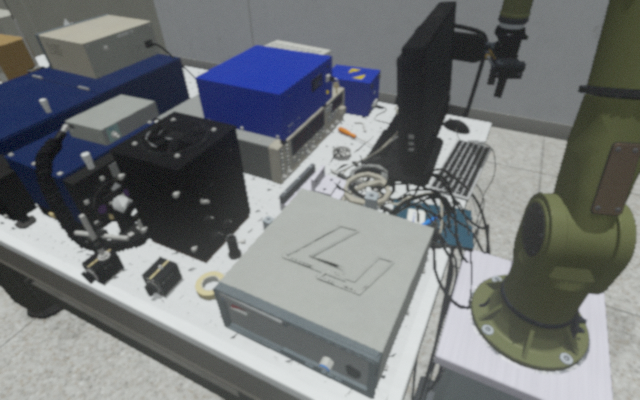

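View pics/top0.png

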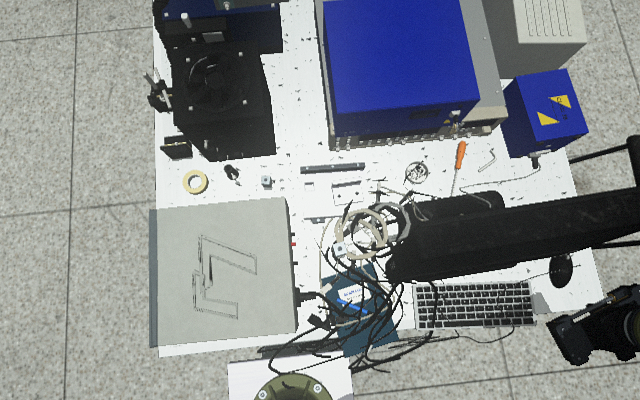

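The top view shows the fence bar at about (333,168), white on white. The tape roll is at (195,182), the post holder at (232,172) and a possible stop at (266,182). I'll zoom in.

```bash
cat > h.py <<'E'
import numpy as np, cv2
from bench import ctrl
def cam(n):
    c=ctrl.calibration(n); f=200/np.tan(np.radians(c['fov_y'])/2)
    K=np.array([[f,0,c['cx']],[0,f,c['cy']],[0,0,1.]]); R=cv2.Rodrigues(np.array(c['rvec']))[0]
    return K,R,np.array(c['tvec'])
def proj(n,P):
    K,R,t=cam(n); p=(K@(R@np.atleast_2d(P).T+t[:,None])).T; return p[:,:2]/p[:,2:]
def unproj(n,uv,z):
    K,R,t=cam(n); uv=np.atleast_2d(uv); C=-R.T@t
    d=(R.T@np.linalg.inv(K)@np.c_[uv,np.ones(len(uv))].T).T
    return C+d*((z-C[2])/d[:,2])[:,None]
def crop(src,x0,y0,w,h,out,s=None):
    im=cv2.imread(src); s=s or min(800/w,600/h)
    cv2.imwrite(out,cv2.resize(im[y0:y0+h,x0:x0+w],(int(w*s),int(h*s)),interpolation=cv2.INTER_CUBIC))
E
python3 - <<'E'
from h import *
crop('pics/top0.png',150,130,240,150,'pics/top0z.png'); crop('pics/scene0.png',190,120,260,180,'pics/scene0z.png')
for n in("scene","top"):
    K,R,t=cam(n); print(n,-R.T@t, K[0,0])
print(unproj('top',[[333,168],[195,182],[232,172],[266,182],[345,190],[335,250]],0.025).round(3))
for l in ("jig","end_stop","bracket","fence","bed","post_holder","tape_roll","screw_tin"):
    for n in ("top","scene"):
        print(l,n,[(round(d['score'],2),[int(x) for x in d['rect']],int(d['pixels'].sum())) for d in ctrl.cut_out(n,l)])
E
```

```text
scene [0.16044076 0.5996258  0.70863818] 386.0165949462461
top [ 0.32910466 -0.10460073  1.04890869] 377.1439748177605
[[ 0.64  -0.177  0.025]
 [ 0.642  0.214  0.025]
 [ 0.66   0.108  0.025]
 [ 0.62   0.015  0.025]
 [ 0.573 -0.203  0.025]
 [ 0.41  -0.155  0.025]]
jig top [(0.71, [300, 161, 65, 63], 2567), (0.6, [299, 169, 68, 50], 1989)]
jig scene [(0.92, [280, 162, 67, 45], 812), (0.47, [311, 167, 28, 24], 477)]
end_stop top [(0.59, [263, 177, 7, 11], 106), (0.46, [336, 241, 7, 16], 159)]
end_stop scene [(0.74, [363, 190, 17, 19], 250), (0.64, [262, 214, 11, 10], 81), (0.28, [309, 165, 29, 28], 493)]
bracket top [(0.72, [330, 179, 32, 26], 687)]
bracket scene [(0.82, [310, 166, 29, 30], 536), (0.45, [280, 162, 39, 39], 490), (0.35, [281, 161, 65, 49], 764)]
fence top [(0.78, [300, 162, 65, 10], 552)]
fence scene [(0.64, [280, 161, 39, 42], 487), (0.35, [193, 271, 30, 28], 520)]
bed top [(0.7, [298, 169, 70, 48], 1982), (0.57, [332, 176, 31, 29], 714), (0.38, [222, 162, 16, 18], 148)]
bed scene [(0.61, [278, 176, 69, 33], 271)]
post_holder top [(0.7, [224, 163, 11, 16], 124)]
post_holder scene [(0.63, [225, 233, 23, 27], 321), (0.49, [332, 145, 17, 16], 205)]
tape_roll top [(0.86, [182, 167, 23, 25], 377)]
tape_roll scene [(0.58, [195, 272, 27, 27], 462), (0.56, [365, 189, 13, 20], 218)]
screw_tin top [(0.6, [401, 161, 29, 25], 467)]
screw_tin scene [(0.62, [364, 190, 16, 20], 229), (0.46, [330, 143, 19, 17], 201)]
```

View pics/top0z.png

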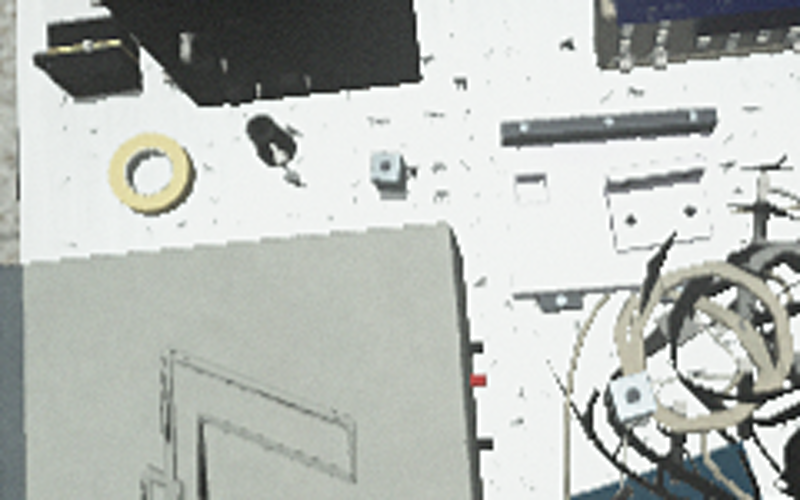

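View pics/scene0z.png

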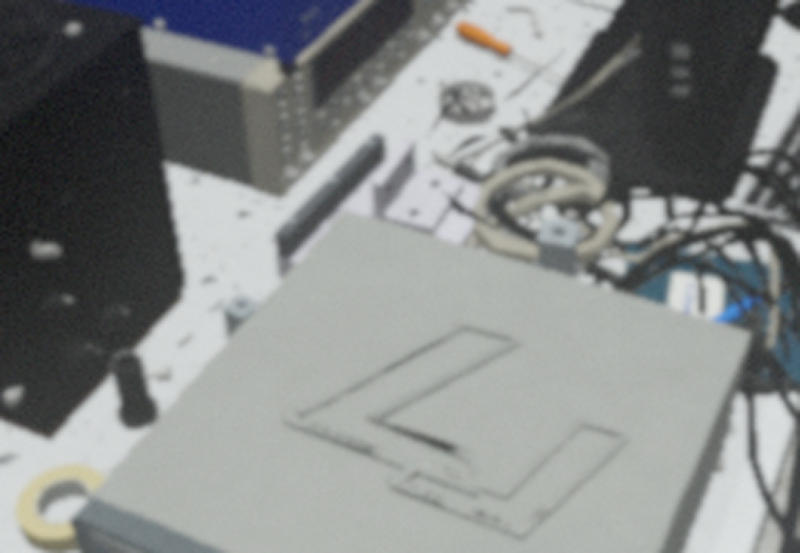

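Run:
```python
from h import *
crop('pics/top0.png',290,150,90,68,'pics/a1.png',8.8); crop('pics/top0.png',310,225,60,45,'pics/a2.png',13); crop('pics/scene0.png',340,170,60,45,'pics/a3.png',13); crop('pics/scene0.png',270,150,90,68,'pics/a4.png',8.8)
crop('pics/top0.png',250,165,40,30,'pics/a5.png',13)
```

```text
(no output)
```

View pics/a1.png

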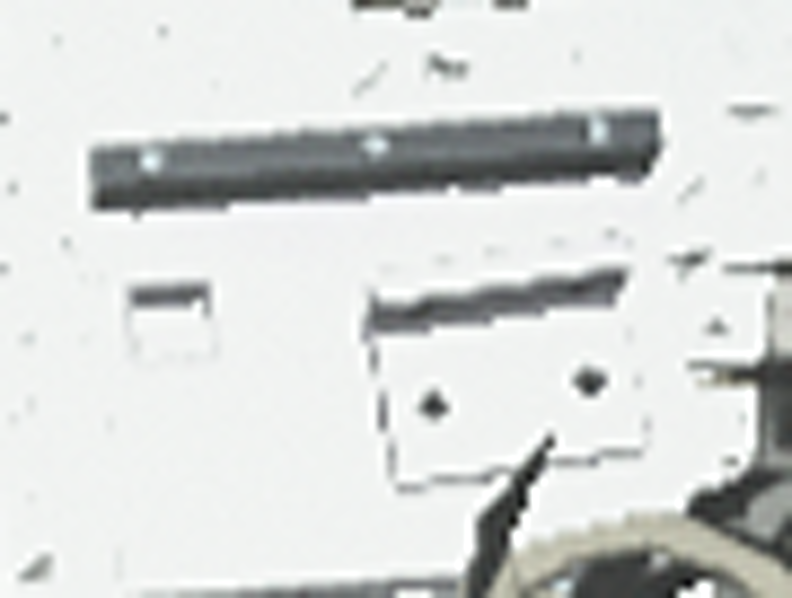

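View pics/a2.png

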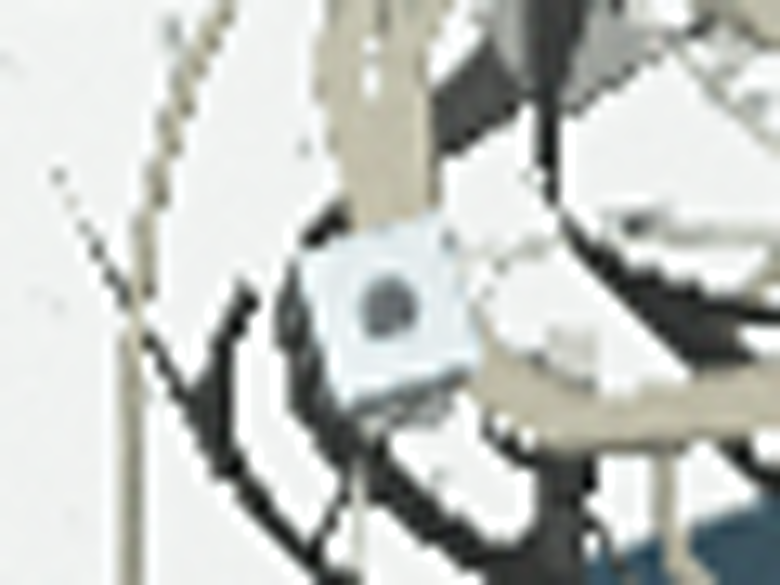

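View pics/a3.png

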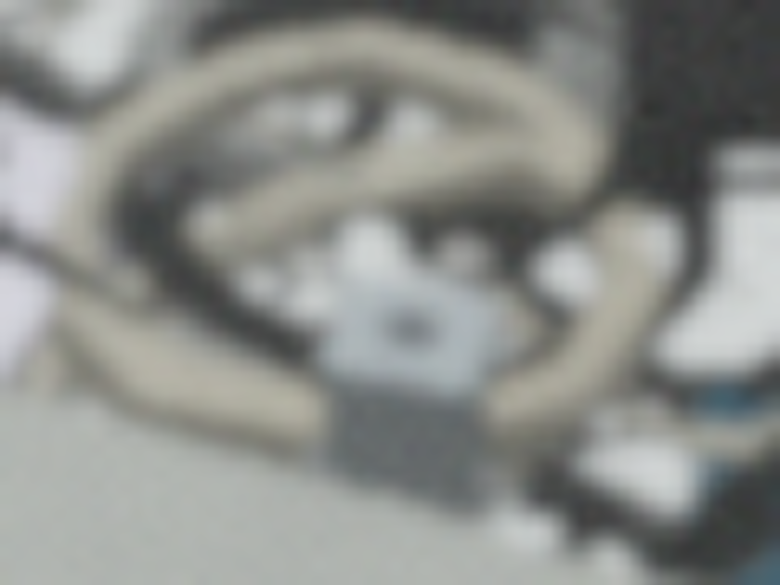

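View pics/a4.png

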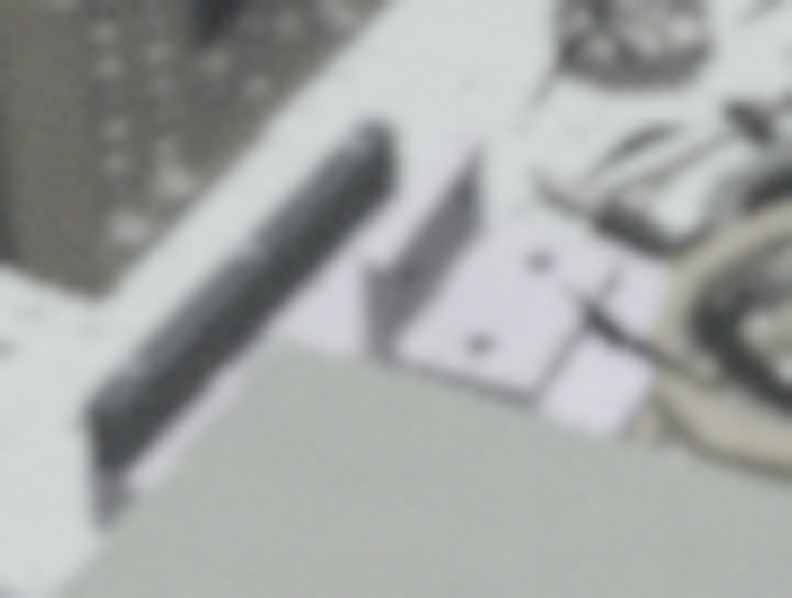

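View pics/a5.png

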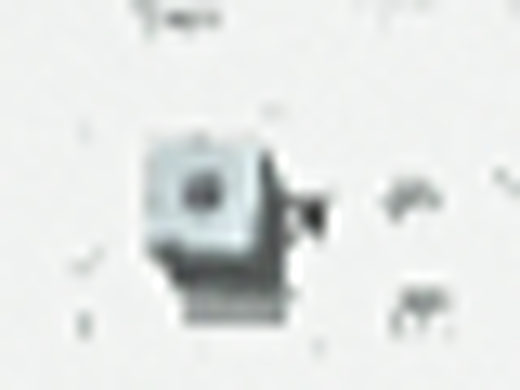

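```bash
cat >> h.py <<'E'
from scipy.optimize import least_squares
def z2p(pts,x0,y0,s): return (np.array(pts,float)+.5)/s-.5+np.array([x0,y0])
def tri(ut,us):
    A=[];K=None
    f=lambda P: np.r_[(proj('top',P)-ut).ravel(),(proj('scene',P)-us).ravel()]
    r=least_squares(f,[0.55,-0.1,0.05]); return r.x, r.fun
E
python3 - <<'E'
from h import *
np.set_printoptions(suppress=True,precision=4)
ut=z2p([[388,305]],310,225,13); us=z2p([[412,328]],340,170,13)
print(ut,us,tri(ut,us))
# stop top corners
c=z2p([[300,258],[435,213],[483,362],[350,408]],310,225,13)
P=unproj('top',c,0.075); print(P, np.linalg.norm(np.roll(P,-1,0)-P,axis=1), unproj('top',ut,.075),P.mean(0))
for i in range(4):
    d=np.roll(P,-1,0)[i]-P[i]; print(np.degrees(np.arctan2(d[1],d[0])))
# decoy disc
ut=z2p([[203,192]],250,165,13); print('decoy',unproj('top',ut,[.075]),unproj('top',z2p([[152,140],[255,148],[247,245],[150,240]],250,165,13),.06))
# fence top: corners in a1 zoom (far-left, far-right, near-right, near-left)
c=z2p([[92,148],[657,110]],290,150,8.8); P=unproj('top',c,.053); print('fence far edge',P,np.linalg.norm(P[1]-P[0]))
# socket corners bed top
c=z2p([[128,287],[208,281],[214,357],[135,363]],290,150,8.8);P=unproj('top',c,.025);print('sock',P,P.mean(0),np.linalg.norm(np.roll(P,-1,0)-P,axis=1))
# bracket holes and foot corners z=.035
c=z2p([[398,490],[648,452],[372,325]],290,150,8.8);P=unproj('top',c,.035);print('br',P,np.linalg.norm(P[1]-P[0]),np.linalg.norm(P[2]-P[0]))
# big box top corners
for l in [(290,197),(298,320)]: print(l,unproj('top',[l],.1),unproj('top',[l],.15))
E
```

```text
[[339.3846 248.    ]] [[371.2308 194.7692]] (array([ 0.4094, -0.1647,  0.0761]), array([ 0.0928,  0.235 , -0.2559, -0.0403]))
[[ 0.4212 -0.1484  0.075 ]
 [ 0.4271 -0.1761  0.075 ]
 [ 0.3969 -0.1819  0.075 ]
 [ 0.3908 -0.1548  0.075 ]] [0.0283 0.0308 0.0278 0.031 ] [[ 0.4101 -0.1646  0.075 ]] [ 0.409  -0.1653  0.075 ]
-77.8543379208976
-169.06564099869607
102.66206366581332
11.859412163959266
decoy [[0.6134 0.0109 0.075 ]] [[0.6302 0.0225 0.06  ]
 [0.6261 0.0011 0.06  ]
 [0.6054 0.0045 0.06  ]
 [0.6086 0.0245 0.06  ]]
fence far edge [[ 0.6462 -0.0849  0.053 ]
 [ 0.6393 -0.2625  0.053 ]] 0.1777485329679804
sock [[ 0.6078 -0.0913  0.025 ]
 [ 0.607  -0.1169  0.025 ]
 [ 0.5819 -0.1161  0.025 ]
 [ 0.5827 -0.091   0.025 ]] [ 0.5949 -0.1038  0.025 ] [0.0256 0.0251 0.0252 0.0251]
br [[ 0.5308 -0.1686  0.035 ]
 [ 0.5343 -0.2476  0.035 ]
 [ 0.5844 -0.1666  0.035 ]] 0.07915107045380733 0.05363955969587878
(290, 197) [[ 0.5519 -0.0521  0.1   ]] [[ 0.5402 -0.0549  0.15  ]]
(298, 320) [[ 0.2474 -0.0434  0.1   ]] [[ 0.2517 -0.0466  0.15  ]]
```

Run:
```python
from h import *
crop('pics/top0.png',380,160,260,195,'pics/b1.png',3.05); crop('pics/scene0.png',380,0,180,135,'pics/b2.png',4.4); crop('pics/scene0.png',340,100,180,135,'pics/b3.png',4.4)
```

```text
(no output)
```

View pics/b1.png

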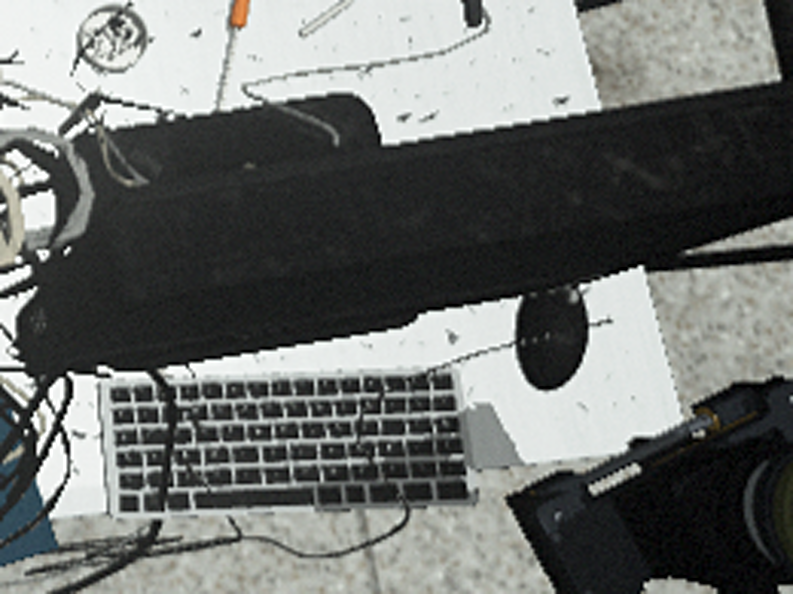

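View pics/b2.png

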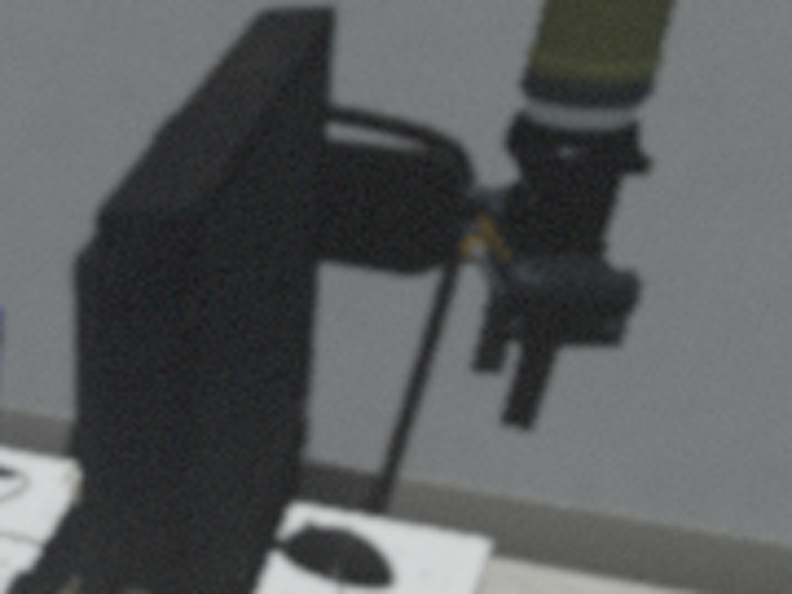

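View pics/b3.png

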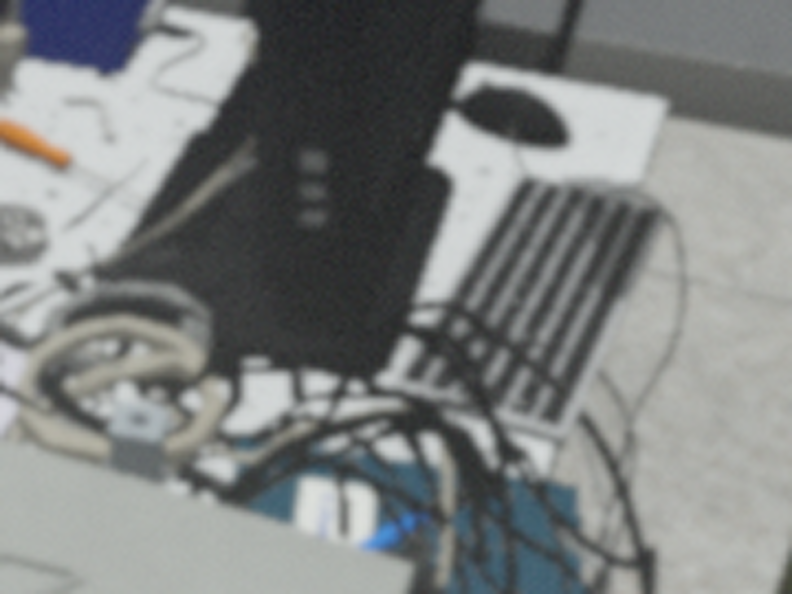

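Run:
```python
from h import *
for n,x,y,w,hh,s in (('top',370,180,270,130,2.9),('scene',385,0,80,200,2.9)):
    im=cv2.imread(f'pics/{n}0.png').astype(float)[y:y+hh,x:x+w]
    im=np.clip(im*4,0,255).astype(np.uint8); im=cv2.resize(im,None,fx=s,fy=s,interpolation=cv2.INTER_CUBIC); cv2.imwrite(f'pics/c_{n}.png',im)
```

```text
(no output)
```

View pics/c_top.png

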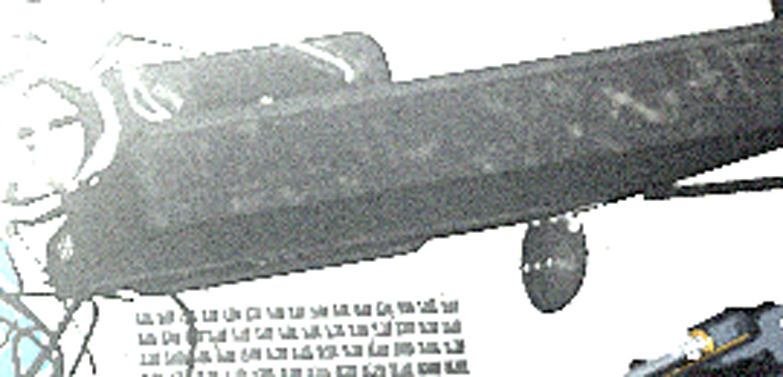

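View pics/c_scene.png

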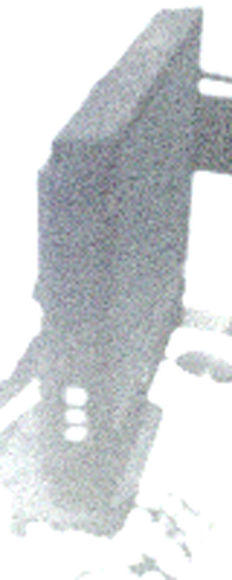

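Run:
```python
from h import *
np.set_printoptions(suppress=True,precision=3)
T=lambda n,a,b: print(n,*[x.round(3) for x in tri(np.array([a]),np.array([b]))])
T('mon back',(415,223),(403,48)); T('mon front',(423.4,257.6),(423,48))
# grey box top corners: far-right (top 287,197) (scene 318,192?)
T('box far right',(287,198),(306,191)); T('box near right',(298,331),(433,233)); T('box far left',(150,209),(219,289))
T('blue near-left top',(325,133),(272,143))
T('blue dev near-left-top', (331,131),(265,140))
T('black near right top',(275,154),(238,205))
print(unproj('top',[[328,150],[388,273],[415,270]],0.0),unproj('top',[[388,273]],.1))
print(unproj('top',[[396,210],[420,160]],0.0))
for p in [(0.594,-0.104,0.08),(0.573,-0.171,.025)]: print(proj('scene',p),proj('top',p))
```

```text
mon back [ 0.405 -0.275  0.422] [ 0.97   2.503 -3.586 -0.538]
mon front [ 0.351 -0.277  0.427] [-0.112 -0.317  0.452  0.052]
box far right [ 0.54  -0.047  0.13 ] [ 0.502  1.058 -1.118 -0.268]
box near right [ 0.224 -0.042  0.12 ] [ 0.086  0.27  -0.263 -0.021]
box far left [0.544 0.288 0.137] [ 1.392  2.558 -2.081 -0.645]
blue near-left top [ 0.694 -0.156  0.166] [-0.747 -1.412  1.675  0.493]
blue dev near-left-top [ 0.71  -0.168  0.161] [-2.738 -5.14   6.143  1.834]
black near right top [ 0.711 -0.011  0.045] [-3.206 -5.918  6.136  1.888]
[[ 0.704 -0.17   0.   ]
 [ 0.334 -0.293  0.   ]
 [ 0.334 -0.368  0.   ]] [[ 0.334 -0.275  0.1  ]]
[[ 0.505 -0.341  0.   ]
 [ 0.644 -0.433  0.   ]]
[[298.247 188.429]] [[308.554 181.27 ]]
[[317.091 192.605]] [[333.744 191.142]]
```

Triangulation gives these values, in metres:

| Thing | Position | Size or check |
|---|---|---|
| Stop | (0.410, -0.165), yaw about 11.5° | 76 mm high, 31 mm across, so it is the right size; the left one is about 21 mm across, a decoy |
| Socket | about (0.594, -0.104) | jig yaw about -2.2° |
| Monitor | left end at y = -0.277 | 0.43 high |
| Grey box | from y = -0.045 leftwards | 0.13 high |

I'll raise the arm over the monitor first.

Emit:
{"api": "step_arm", "payload": {"plan": [[[0,0,0],[0,0,-0.055],0],[[0,0,0],[0,0,-0.11],0],[[0,0,0],[0,0,-0.165],0],[[0,0,0],[0,0,-0.22],0],[[0,0,0],[0,0,-0.265],0],[[0,0,-0.18],[0.04,-0.044,-0.265],0],[[0,0,-0.36],[0.08,-0.088,-0.265],0],[[0,0,-0.54],[0.12,-0.132,-0.265],0],[[0,0,-0.72],[0.16,-0.176,-0.265],0],[[0,0,-0.9],[0.204,-0.22,-0.265],0]]}}

```text
time: 2.15
position: [0.3261, -0.3451, 0.5018]
tool_rot: [2.578, 1.794, -0.001]
ft_force: [0.8, 0.1, 1.3]
grip_width: 0.997
```

```bash
cat >> h.py <<'E'
from scipy.spatial.transform import Rotation as Ro
def tgt(x,y,z,yaw,tilt=None):
    """shift/turn in current tool axes to get tool at world xyz, pointing down, x_tool at yaw deg"""
    s=ctrl.get_state(); R0=Ro.from_rotvec(s['tool_rot'])
    c,si=np.cos(np.radians(yaw)),np.sin(np.radians(yaw))
    Rt=Ro.from_matrix(np.array([[c,si,0],[si,-c,0],[0,0,-1]]))
    if tilt is not None: Rt=Ro.from_rotvec(tilt)*Rt
    d=R0.inv().apply(np.array([x,y,z])-s['position']); r=(R0.inv()*Rt).as_rotvec()
    return d.round(4),r.round(4)
def st():
    s=ctrl.get_state(); R=Ro.from_rotvec(s['tool_rot']).as_matrix()
    print('t',round(s['time'],2),'pos',np.round(s['position'],4),'xyaw',np.degrees(np.arctan2(R[1,0],R[0,0])).round(2),'ztool',R[:,2].round(4),'F',np.round(s['ft_force'],2),'T',np.round(s['torque'],2),'w',round(s['grip_width']*87,1),'q',np.round(s['joint_positions'],2))
E
python3 - <<'E'
from h import *
st(); print(tgt(.41,-.165,.3,101.5))
E
```

```text
t 2.15 pos [ 0.3261 -0.3451  0.5018] xyaw 69.67 ztool [ 3.0e-04 -1.1e-03 -1.0e+00] F [0.79 0.05 1.3 ] T [-0.01 -0.11  0.  ] w 86.7 q [ 1.07 -0.03 -0.3   1.33 -0.01  1.84  0.41]
(array([0.1983, 0.016 , 0.2017]), array([ 4.000e-04,  1.100e-03, -5.555e-01]))
```

Emit:
{"api": "step_arm", "payload": {"plan": [[[0,0,-0.14],[0.05,0.004,0],0],[[0,0,-0.28],[0.1,0.008,0],0],[[0,0,-0.42],[0.15,0.012,0],0],[[0,0,-0.5555],[0.198,0.016,0],0],[[0,0,-0.5555],[0.198,0.016,0.055],0],[[0,0,-0.5555],[0.198,0.016,0.11],0],[[0,0,-0.5555],[0.198,0.016,0.165],0],[[0,0,-0.5555],[0.198,0.016,0.22],0],[[0,0,-0.5555],[0.198,0.016,0.275],0],[[0,0,-0.5555],[0.198,0.016,0.3],0]]}}

```text
time: 3.4
position: [0.4086, -0.1666, 0.1985]
tool_rot: [-1.991, -2.425, 0.002]
ft_force: [0.4, -0.1, 0.2]
grip_width: 1.002
```

Run:
```python
from h import *
st()
for n in("top","scene"): cv2.imwrite(f"pics/{n}1.png",ctrl.get_image(n)[:,:,::-1])
crop('pics/top1.png',260,140,160,120,'pics/top1z.png');crop('pics/scene1.png',260,100,200,150,'pics/scene1z.png')
```

```text
t 3.4 pos [ 0.4086 -0.1666  0.1985] xyaw 101.21 ztool [-0.0037  0.0015 -1.    ] F [ 0.44 -0.14  0.16] T [-0.03 -0.17 -0.01] w 87.2 q [ 0.88 -0.09 -0.52  1.97 -0.05  1.25  0.57]
```

View pics/top1z.png

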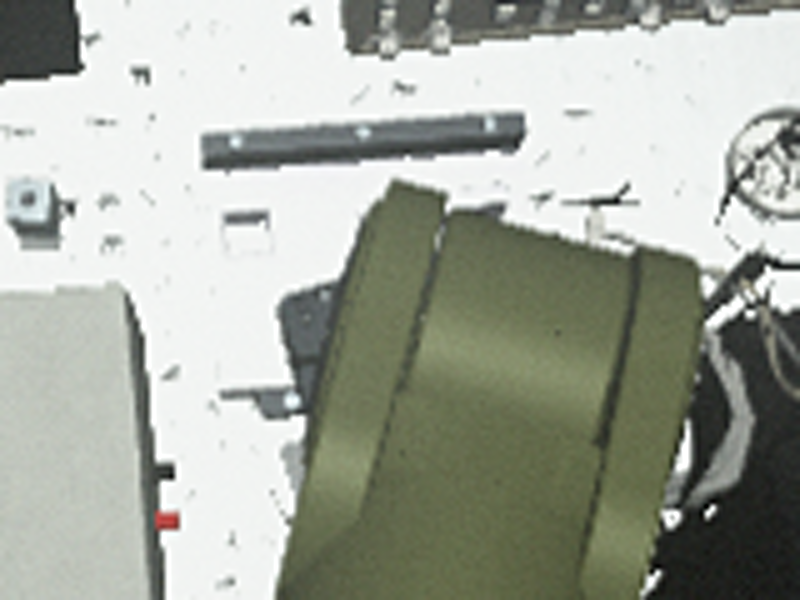

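View pics/scene1z.png

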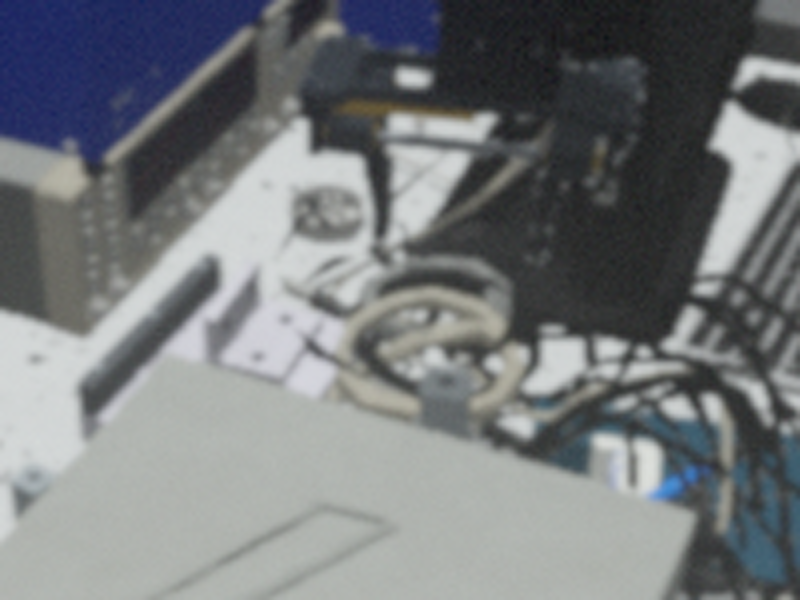

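Run:
```python
from h import *
print(tgt(.4095,-.165,.066,101.5))
```

```text
(array([0.0008, 0.002 , 0.1328]), array([-0.0044, -0.0035, -0.005 ]))
```

Emit:
{"api": "step_arm", "payload": {"plan": [[[-0.004,-0.0035,-0.005],[0.0008,0.002,0.03],0],[[-0.004,-0.0035,-0.005],[0.0008,0.002,0.06],0],[[-0.004,-0.0035,-0.005],[0.0008,0.002,0.09],0],[[-0.004,-0.0035,-0.005],[0.0008,0.002,0.11],0],[[-0.004,-0.0035,-0.005],[0.0008,0.002,0.125],0],[[-0.004,-0.0035,-0.005],[0.0008,0.002,0.1328],0],[[-0.004,-0.0035,-0.005],[0.0008,0.002,0.1328],0],[[-0.004,-0.0035,-0.005],[0.0008,0.002,0.1328],0],[[-0.004,-0.0035,-0.005],[0.0008,0.002,0.1328],0],[[-0.004,-0.0035,-0.005],[0.0008,0.002,0.1328],0]]}}

```text
time: 4.75
position: [0.4125, -0.1663, 0.0691]
tool_rot: [1.984, 2.428, 0.001]
ft_force: [0.6, -0.2, 0.2]
grip_width: 1.0
```

Run:
```python
from h import *
st()
cv2.imwrite(f"pics/scene2.png",ctrl.get_image("scene")[:,:,::-1])
crop('pics/scene2.png',310,110,120,90,'pics/scene2z.png')
```

```text
t 4.75 pos [ 0.4125 -0.1663  0.0691] xyaw 101.49 ztool [ 0.0051 -0.0032 -1.    ] F [ 0.56 -0.24  0.24] T [-0.   -0.06  0.02] w 87.0 q [ 0.86  0.07 -0.55  2.12  0.05  0.96  0.49]
```

View pics/scene2z.png

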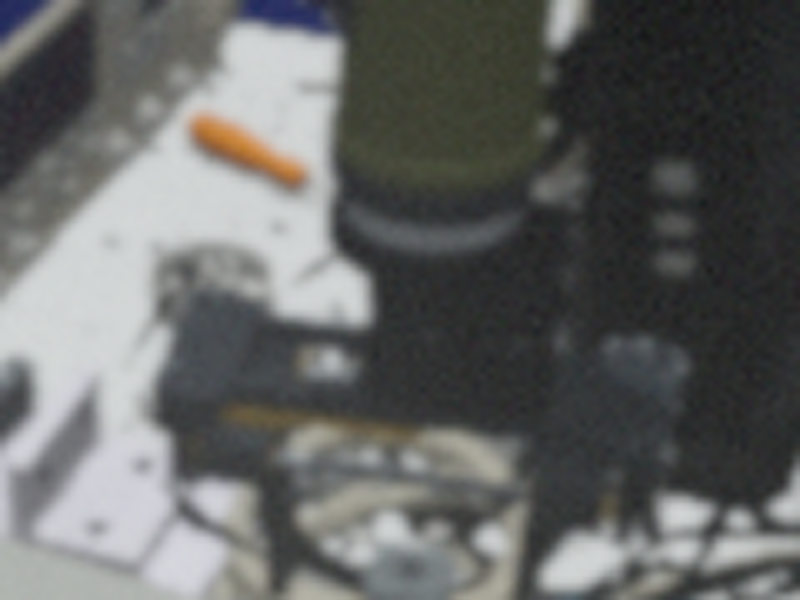

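Run:
```python
from h import *
for i in range(6):
    st(); ctrl.get_image("scene")
```

```text
t 4.8 pos [ 0.4124 -0.1663  0.069 ] xyaw 101.49 ztool [ 0.005  -0.0031 -1.    ] F [-0.56  0.42  0.28] T [ 0.02 -0.14  0.01] w 86.8 q [ 0.86  0.07 -0.55  2.12  0.05  0.96  0.49]
t 4.85 pos [ 0.4123 -0.1663  0.0689] xyaw 101.48 ztool [ 0.0049 -0.003  -1.    ] F [ 0.02 -0.09  0.53] T [ 0.03 -0.12  0.03] w 87.0 q [ 0.86  0.07 -0.55  2.12  0.05  0.96  0.49]
t 4.9 pos [ 0.4123 -0.1663  0.0689] xyaw 101.49 ztool [ 0.0048 -0.0029 -1.    ] F [-0.4   0.08  0.48] T [-0.01 -0.1   0.02] w 86.9 q [ 0.86  0.07 -0.55  2.12  0.05  0.96  0.49]
t 4.95 pos [ 0.4123 -0.1662  0.0688] xyaw 101.49 ztool [ 0.0047 -0.0028 -1.    ] F [-0.57  0.03 -0.62] T [ 0.05 -0.08 -0.  ] w 86.9 q [ 0.86  0.07 -0.55  2.12  0.05  0.96  0.49]
t 5.0 pos [ 0.4123 -0.1662  0.0688] xyaw 101.49 ztool [ 0.0047 -0.0028 -1.    ] F [ 0.35 -0.55 -0.67] T [ 0.   -0.1  -0.02] w 86.8 q [ 0.86  0.07 -0.55  2.12  0.05  0.96  0.49]
t 5.05 pos [ 0.4122 -0.1662  0.0688] xyaw 101.48 ztool [ 0.0046 -0.0028 -1.    ] F [ 1.35 -0.37  0.25] T [ 0.03 -0.13 -0.01] w 86.8 q [ 0.86  0.07 -0.55  2.12  0.05  0.96  0.49]
```

Run:
```python
from h import *
print(tgt(.4097,-.165,.065,101.5))
```

```text
(array([ 0.0017, -0.0023,  0.0037]), array([ 0.004 ,  0.0036, -0.0002]))
```

Emit:
{"api": "step_arm", "payload": {"plan": [[[0.004,0.0036,0],[0.0017,-0.0023,0.0037],0],[[0.004,0.0036,0],[0.0017,-0.0023,0.0037],60],[[0.004,0.0036,0],[0.0017,-0.0023,0.0037],120],[[0.004,0.0036,0],[0.0017,-0.0023,0.0037],140],[[0.004,0.0036,0],[0.0017,-0.0023,0.0037],150],[[0.004,0.0036,0],[0.0017,-0.0023,0.0037],158],[[0.004,0.0036,0],[0.0017,-0.0023,0.0037],166],[[0.004,0.0036,0],[0.0017,-0.0023,0.0037],180],[[0.004,0.0036,0],[0.0017,-0.0023,0.0037],255],[[0.004,0.0036,0],[0.0017,-0.0023,0.0037],255]], "squeeze": 25}}

```text
time: 6.35
position: [0.4096, -0.165, 0.065]
tool_rot: [-1.988, -2.433, 0.0]
ft_force: [-1.3, -0.0, 0.6]
grip_width: 0.369
```

Run:
```python
from h import *
st(); print(tgt(.41,-.165,.165,101.5))
```

```text
t 6.35 pos [ 0.4096 -0.165   0.065 ] xyaw 101.49 ztool [-2.e-04 -0.e+00 -1.e+00] F [-1.29 -0.02  0.63] T [-0.04 -0.02  0.04] w 32.1 q [ 0.86  0.07 -0.55  2.12  0.05  0.96  0.49]
(array([-0.0001,  0.0004, -0.1   ]), array([-0.0002, -0.    , -0.0002]))
```

Emit:
{"api": "step_arm", "payload": {"plan": [[[0,0,0],[0,0,-0.01],255],[[0,0,0],[0,0,-0.025],255],[[0,0,0],[0,0,-0.05],255],[[0,0,0],[0,0,-0.08],255],[[0,0,0],[0,0,-0.1],255],[[0,0,0],[0,0,-0.11],255],[[0,0,0],[0,0,-0.11],255],[[0,0,0],[0,0,-0.11],255],[[0,0,0],[0,0,-0.11],255],[[0,0,0],[0,0,-0.11],255]]}}

```text
time: 7.6
position: [0.4093, -0.1648, 0.1744]
tool_rot: [-1.987, -2.432, 0.0]
ft_force: [0.0, -0.5, -2.8]
grip_width: 0.369
```

Run:
```python
from h import *
st()
cv2.imwrite(f"pics/scene3.png",ctrl.get_image("scene")[:,:,::-1]);cv2.imwrite(f"pics/top3.png",ctrl.get_image("top")[:,:,::-1])
crop('pics/scene3.png',320,90,120,90,'pics/scene3z.png')
from scipy.optimize import minimize
def fit(img,x0,verbose=True):
    g=cv2.GaussianBlur(cv2.cvtColor(cv2.imread(img),cv2.COLOR_BGR2GRAY).astype(np.float32),(0,0),0.8)
    gx,gy=cv2.Sobel(g,cv2.CV_32F,1,0),cv2.Sobel(g,cv2.CV_32F,0,1); m=np.minimum(np.hypot(gx,gy),250)
    segs=[((70,-90,53),(70,90,53)),((56,-90,25),(56,90,25)),((70,90,53),(56,90,53)),((70,-90,53),(56,-90,53)),
          ((30.5,55.5,25),(30.5,80.5,25)),((5.5,55.5,25),(5.5,80.5,25)),((5.5,55.5,25),(30.5,55.5,25)),((5.5,80.5,25),(30.5,80.5,25))]
    w=[1,1,.4,.4,.5,.5,.5,.5]
    def pts(p):
        c,s=np.cos(p[2]),np.sin(p[2]); out=[]
        for a,b in segs:
            a,b=np.array(a)/1e3,np.array(b)/1e3; q=a+(b-a)*np.linspace(0.03,.97,40)[:,None]
            out.append(np.c_[p[0]+c*q[:,0]-s*q[:,1],p[1]+s*q[:,0]+c*q[:,1],q[:,2]])
        return out
    def cost(p):
        v=0
        for ww,q in zip(w,pts(p)):
            uv=proj('top',q).astype(np.float32); v-=ww*cv2.remap(m,uv[:,:1],uv[:,1:],cv2.INTER_CUBIC).mean()
        return v
    best=None
    for dx in np.arange(-.004,.0041,.002):
        for dy in np.arange(-.004,.0041,.002):
            r=minimize(cost,np.array(x0)+[dx,dy,0],method='Nelder-Mead',options=dict(initial_simplex=np.array(x0)+[dx,dy,0]+np.array([[0,0,0],[.002,0,0],[0,.002,0],[0,0,.02]])))
            if best is None or r.fun<best.fun: best=r
    return best.x,best.fun,pts(best.x)
for im in ('pics/top0.png','pics/top1.png'):
    p,f,q=fit(im,[.573,-.171,-.037]); c,s=np.cos(p[2]),np.sin(p[2])
    print(im,p[:2].round(4),np.degrees(p[2]).round(2),f,'socket',(p[0]+c*.018-s*.068).round(4),(p[1]+s*.018+c*.068).round(4))
    I=cv2.imread(im); S=8.8; z=cv2.resize(I[150:218,290:380],None,fx=S,fy=S,interpolation=cv2.INTER_CUBIC)
    for a in q:
        uv=((proj('top',a)-[290,150]+.5)*S-.5); cv2.polylines(z,[np.round(uv[[0,-1]]).astype(int)],False,(0,0,255),1)
    cv2.imwrite('pics/fit_'+im[5:],z)
```

```text
t 7.6 pos [ 0.4093 -0.1648  0.1744] xyaw 101.49 ztool [-1.e-03  7.e-04 -1.e+00] F [ 0.03 -0.52 -2.84] T [ 0.01 -0.11  0.  ] w 32.1 q [ 0.88 -0.07 -0.53  2.01 -0.04  1.2   0.56]Traceback (most recent call last):
  File "<stdin>", line 30, in <module>
  File "<stdin>", line 26, in fit
    res = _minimize_neldermead(fun, x0, args, callback, bounds=bounds,
                               **options)
    fxcc = func(xcc)
    fx = function(np.copy(x), *(wrapper_args + args))
  File "<stdin>", line 21, in cost
  File "h.py", line 8, in proj
    K,R,t=cam(n); p=(K@(R@np.atleast_2d(P).T+t[:,None])).T; return p[:,:2]/p[:,2:]
          ~~~^^^
  File "h.py", line 4, in cam
    c=ctrl.calibration(n); f=200/np.tan(np.radians(c['fov_y'])/2)
ValueError: time passes only in moves, steps and waits
```

View pics/scene3z.png

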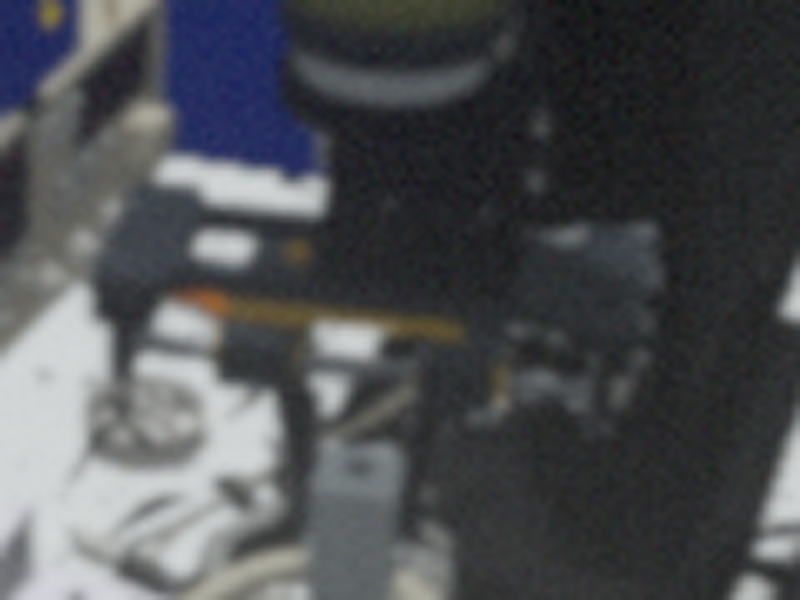

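View pics/top3.png

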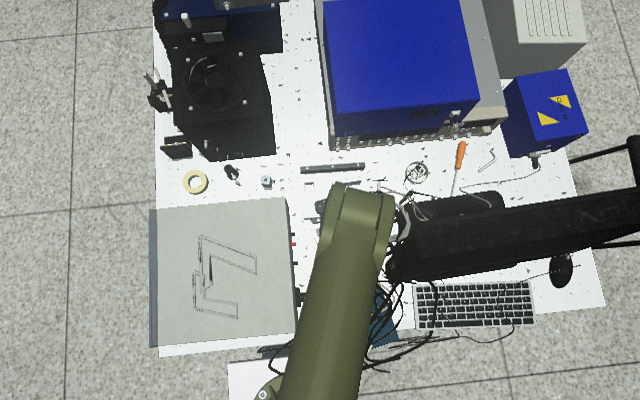

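The stop is held upright between the jaws, with its disc at scene pixel (373,160). I'll cache the calibration and rerun the jig fit.

```bash
sed -i 's/^def cam(n):/import functools\n@functools.lru_cache(None)\ndef cam(n):/' h.py
cat > fit.py <<'E'
from h import *
from scipy.optimize import minimize
JSEG=[((70,-90,53),(70,90,53)),((56,-90,25),(56,90,25)),((70,90,53),(56,90,53)),((70,-90,53),(56,-90,53)),
          ((30.5,55.5,25),(30.5,80.5,25)),((5.5,55.5,25),(5.5,80.5,25)),((5.5,55.5,25),(30.5,55.5,25)),((5.5,80.5,25),(30.5,80.5,25))]
JW=[1,1,.4,.4,.5,.5,.5,.5]
def fit(img,x0,segs,w,cam_='top',cap=250,z0=0,span=.004):
    g=cv2.GaussianBlur(cv2.cvtColor(cv2.imread(img),cv2.COLOR_BGR2GRAY).astype(np.float32),(0,0),0.8)
    gx,gy=cv2.Sobel(g,cv2.CV_32F,1,0),cv2.Sobel(g,cv2.CV_32F,0,1); m=np.minimum(np.hypot(gx,gy),cap)
    def pts(p):
        c,s=np.cos(p[2]),np.sin(p[2]); out=[]
        for a,b in segs:
            a,b=np.array(a)/1e3,np.array(b)/1e3; q=a+(b-a)*np.linspace(0.03,.97,40)[:,None]
            out.append(np.c_[p[0]+c*q[:,0]-s*q[:,1],p[1]+s*q[:,0]+c*q[:,1],q[:,2]+z0])
        return out
    def cost(p):
        v=0
        for ww,q in zip(w,pts(p)):
            uv=proj(cam_,q).astype(np.float32); v-=ww*cv2.remap(m,uv[:,:1],uv[:,1:],cv2.INTER_CUBIC).mean()
        return v
    best=None
    for dx in np.linspace(-span,span,5):
        for dy in np.linspace(-span,span,5):
            i=np.array(x0)+[dx,dy,0]
            r=minimize(cost,i,method='Nelder-Mead',options=dict(initial_simplex=i+np.array([[0,0,0],[.002,0,0],[0,.002,0],[0,0,.02]])))
            if best is None or r.fun<best.fun: best=r
    return best.x,best.fun,pts(best.x)
def draw(im,q,cam_,x0,y0,w,h,S,out):
    z=cv2.resize(cv2.imread(im)[y0:y0+h,x0:x0+w],None,fx=S,fy=S,interpolation=cv2.INTER_CUBIC)
    for a in q:
        uv=((proj(cam_,a)-[x0,y0]+.5)*S-.5); cv2.polylines(z,[np.round(uv[[0,-1]]).astype(int)],False,(0,0,255),1)
    cv2.imwrite(out,z)
E
python3 - <<'E'
from fit import *
for im in ('pics/top0.png','pics/top1.png'):
    p,f,q=fit(im,[.573,-.171,-.037],JSEG,JW); c,s=np.cos(p[2]),np.sin(p[2])
    print(im,p[:2].round(4),np.degrees(p[2]).round(2),f,'socket',(p[0]+c*.018-s*.068).round(4),(p[1]+s*.018+c*.068).round(4))
    draw(im,q,'top',290,150,90,68,8.8,'pics/fit_'+im[5:])
SS=[((-16,-16,75),(16,-16,75)),((16,-16,75),(16,16,75)),((16,16,75),(-16,16,75)),((-16,16,75),(-16,-16,75))]
p,f,q=fit('pics/top0.png',[.4095,-.165,.2],SS,[1]*4); print('stop',p,np.degrees(p[2]))
draw('pics/top0.png',q,'top',310,225,60,45,13,'pics/fit_stop.png')
BS=[((-60,-40,10),(-60,40,10)),((-60,40,10),(-10,40,10)),((-60,-40,10),(-10,-40,10)),((-10,-40,10),(-10,40,10))]
p,f,q=fit('pics/top0.png',[.591,-.206,-.03],BS,[1]*4,z0=.025); print('bracket',p,np.degrees(p[2]))
draw('pics/top0.png',q,'top',290,150,90,68,8.8,'pics/fit_br.png')
E
```

```text
pics/top0.png [ 0.5748 -0.1703] -2.48 -981.6483154296875 socket 0.5958 -0.1031
pics/top1.png [ 0.5747 -0.1703] -2.48 -980.0191650390625 socket 0.5957 -0.1031
stop [ 0.40599117 -0.15277428  0.40913491] 23.4417036833589
bracket [ 0.59272906 -0.20388368 -0.00604227] -0.3461963687789652
```

View pics/fit_top0.png

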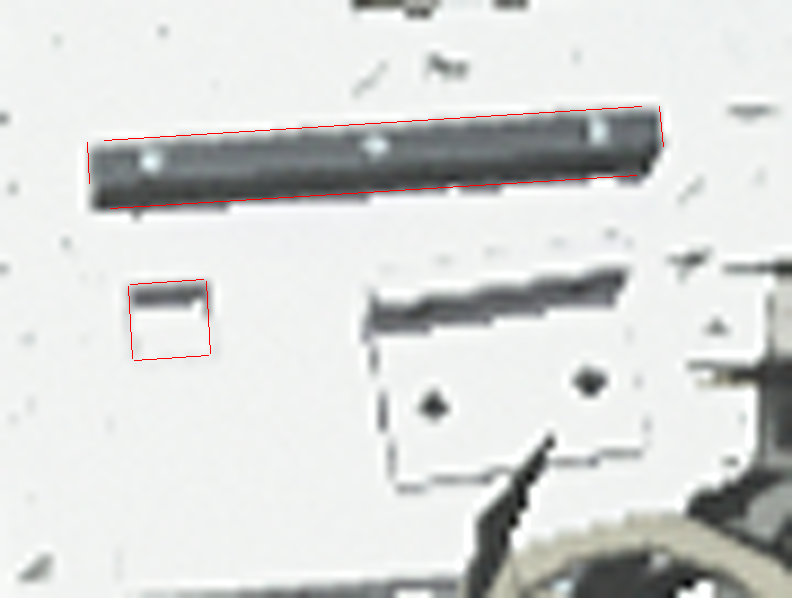

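View pics/fit_stop.png

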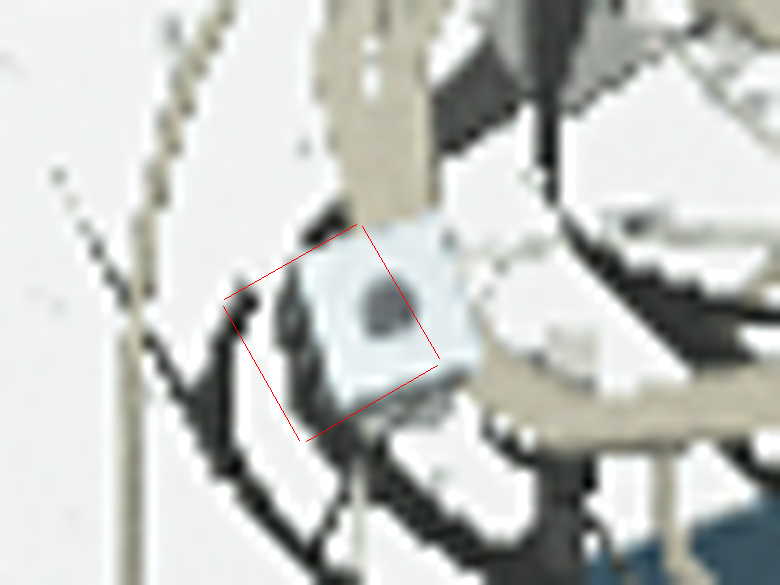

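View pics/fit_br.png

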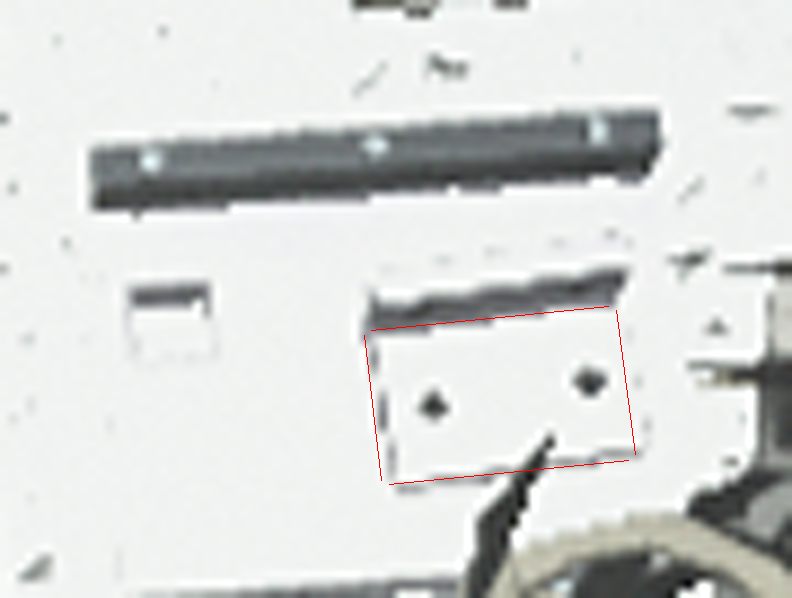

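Run:
```python
from h import *
st(); print(tgt(.5953,-.1037,.175,87.7),tgt(.5953,-.1037,.105,87.7))
```

```text
t 7.7 pos [ 0.4095 -0.1649  0.1747] xyaw 101.49 ztool [-6.e-04  4.e-04 -1.e+00] F [-0.79 -0.66 -2.66] T [-0.03 -0.11  0.06] w 32.1 q [ 0.88 -0.07 -0.53  2.   -0.04  1.2   0.56]
(array([ 0.023 ,  0.1943, -0.0004]), array([-0.0006, -0.0005,  0.2407])) (array([0.0229, 0.1943, 0.0696]), array([-0.0006, -0.0005,  0.2407]))
```

Emit:
{"api": "step_arm", "payload": {"plan": [[[0,0,0.04],[0.003,0.025,0],255],[[0,0,0.08],[0.008,0.065,0],255],[[0,0,0.13],[0.013,0.11,0],255],[[0,0,0.18],[0.018,0.15,0],255],[[0,0,0.22],[0.021,0.18,0],255],[[0,0,0.24],[0.023,0.194,0],255],[[0,0,0.2407],[0.0229,0.1943,0.03],255],[[0,0,0.2407],[0.0229,0.1943,0.055],255],[[0,0,0.2407],[0.0229,0.1943,0.0696],255],[[0,0,0.2407],[0.0229,0.1943,0.0696],255]]}}

```text
time: 8.95
position: [0.5947, -0.1039, 0.1043]
tool_rot: [-2.264, -2.175, 0.002]
ft_force: [0.2, 0.1, -1.6]
grip_width: 0.365
```

Run:
```python
from h import *
st()
for n in("top","scene"): cv2.imwrite(f"pics/{n}4.png",ctrl.get_image(n)[:,:,::-1])
st()
crop('pics/top4.png',270,140,90,68,'pics/top4z.png',8.8);crop('pics/scene4.png',250,110,120,90,'pics/scene4z.png',6.6)
```

```text
t 8.95 pos [ 0.5947 -0.1039  0.1043] xyaw 87.69 ztool [-2.4e-03  7.0e-04 -1.0e+00] F [ 0.2   0.05 -1.58] T [-0.05 -0.08 -0.  ] w 31.7 q [ 0.63  0.39 -0.61  1.71  0.24  1.13 -0.09]
t 9.05 pos [ 0.5961 -0.104   0.1063] xyaw 87.68 ztool [ 1.2e-03 -1.0e-04 -1.0e+00] F [ 0.8  -0.19 -2.23] T [-0.01 -0.13  0.  ] w 32.0 q [ 0.63  0.39 -0.61  1.7   0.24  1.13 -0.09]
```

View pics/top4z.png

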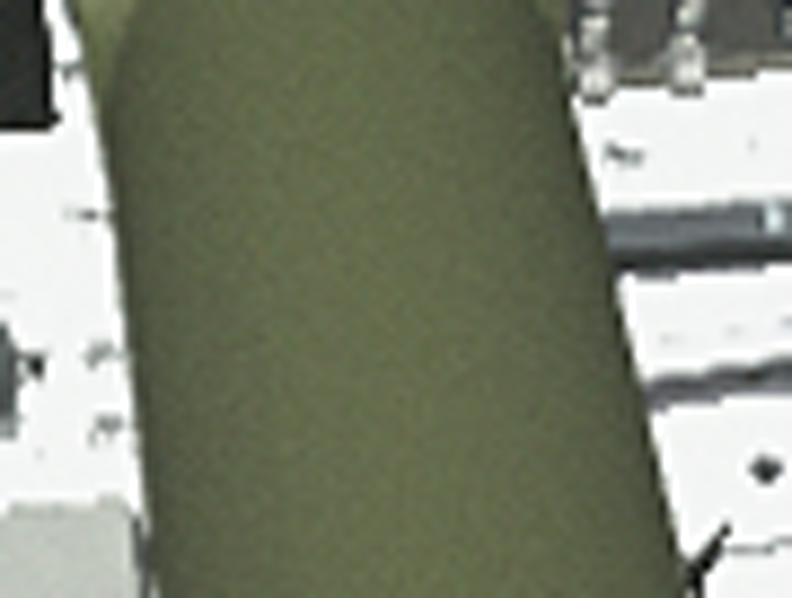

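View pics/scene4z.png

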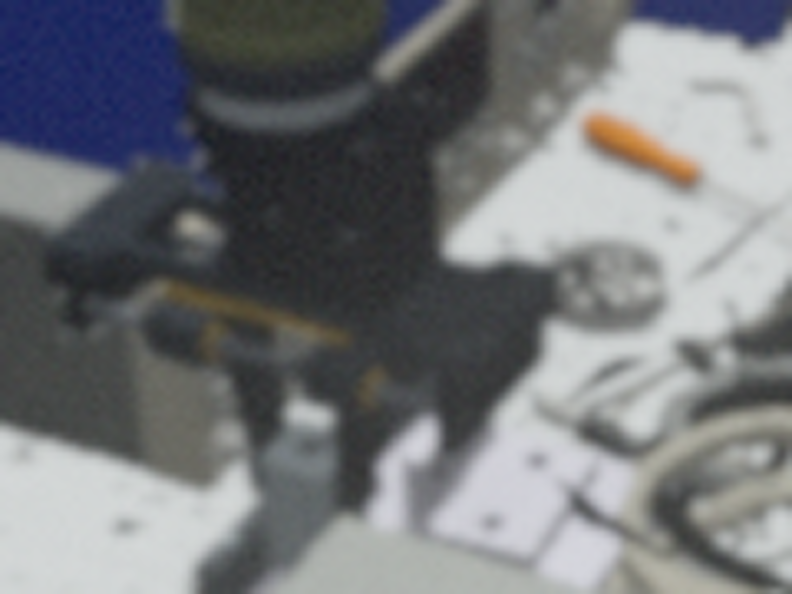

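Emit:
{"api": "step_arm", "payload": {"plan": [[[0,0,0],[0,0,0.005],255],[[0,0,0],[0,0,0.01],255],[[0,0,0],[0,0,0.0125],255],[[0,0,0],[0,0,0.0125],255],[[0,0,0],[0,0,0.0125],255],[[0,0,0],[0,0,0.0125],255],[[0,0,0],[0,0,0.0125],255],[[0,0,0],[0,0,0.0125],255],[[0,0,0],[0,0,0.0125],255],[[0,0,0],[0,0,0.0125],255]]}}

```text
time: 10.3
position: [0.5955, -0.1039, 0.0929]
tool_rot: [-2.266, -2.176, 0.0]
ft_force: [-0.7, -0.2, -2.2]
grip_width: 0.364
```

Run:
```python
from h import *
st(); print(tgt(.5953,-.1037,.085,87.7))
```

```text
t 10.3 pos [ 0.5955 -0.1039  0.0929] xyaw 87.7 ztool [-0. -0. -1.] F [-0.71 -0.2  -2.16] T [ 0.02 -0.11 -0.03] w 31.7 q [ 0.62  0.4  -0.6   1.72  0.25  1.1  -0.1 ]
(array([ 0.0002, -0.0002,  0.0079]), array([-0.    ,  0.    , -0.0001]))
```

Emit:
{"api": "step_arm", "payload": {"plan": [[[0,0,0],[0,0,0.001],255],[[0,0,0],[0,0,0.002],255],[[0,0,0],[0,0,0.003],255],[[0,0,0],[0,0,0.004],255],[[0,0,0],[0,0,0.005],255],[[0,0,0],[0,0,0.006],255],[[0,0,0],[0,0,0.007],255],[[0,0,0],[0,0,0.008],255],[[0,0,0],[0,0,0.009],255],[[0,0,0],[0,0,0.009],255]]}}

```text
time: 11.55
position: [0.5954, -0.1039, 0.0838]
tool_rot: [-2.266, -2.176, 0.0]
ft_force: [0.7, 0.9, -2.7]
grip_width: 0.369
```

Run:
```python
from h import *
st()
```

```text
t 11.55 pos [ 0.5954 -0.1039  0.0838] xyaw 87.7 ztool [-2.e-04  0.e+00 -1.e+00] F [ 0.71  0.88 -2.74] T [-0.03 -0.11  0.03] w 32.1 q [ 0.62  0.41 -0.6   1.72  0.26  1.09 -0.1 ]
```

It is 6 mm in with no contact force, so I'll go on down to home.

Emit:
{"api": "step_arm", "payload": {"plan": [[[0,0,0],[0,0,0.0015],255],[[0,0,0],[0,0,0.003],255],[[0,0,0],[0,0,0.0045],255],[[0,0,0],[0,0,0.006],255],[[0,0,0],[0,0,0.0075],255],[[0,0,0],[0,0,0.009],255],[[0,0,0],[0,0,0.0105],255],[[0,0,0],[0,0,0.012],255],[[0,0,0],[0,0,0.0135],255],[[0,0,0],[0,0,0.0145],255]]}}

```text
time: 12.8
position: [0.5956, -0.1039, 0.0702]
tool_rot: [2.265, 2.176, -0.0]
ft_force: [-3.5, -0.5, 7.0]
grip_width: 0.367
```

Run:
```python
from h import *
st()
```

```text
t 12.8 pos [ 0.5956 -0.1039  0.0702] xyaw 87.7 ztool [-0.e+00 -4.e-04 -1.e+00] F [-3.53 -0.48  7.  ] T [0.03 0.69 0.  ] w 31.9 q [ 0.62  0.42 -0.6   1.73  0.27  1.07 -0.11]
```

Contact comes at z = 0.070, exactly the home height. I'll press briefly, let go and lift.

Emit:
{"api": "step_arm", "payload": {"plan": [[[0,0,0],[0,0,0.0008],255],[[0,0,0],[0,0,0.0008],255],[[0,0,0],[0,0,0],140],[[0,0,0],[0,0,0],125],[[0,0,0],[0,0,0],120],[[0,0,0],[0,0,0],120],[[0,0,0],[0,0,-0.01],120],[[0,0,0],[0,0,-0.04],120],[[0,0,0],[0,0,-0.08],120],[[0,0,0],[0,0,-0.1],120]]}}

```text
time: 14.05
position: [0.5968, -0.1038, 0.1724]
tool_rot: [2.263, 2.174, 0.003]
ft_force: [0.3, -0.0, -0.2]
grip_width: 0.528
```

Run:
```python
from h import *
st()
for n in("scene",): cv2.imwrite(f"pics/{n}5.png",ctrl.get_image(n)[:,:,::-1])
crop('pics/scene5.png',250,110,120,90,'pics/scene5z.png',6.6)
```

```text
t 14.05 pos [ 0.5968 -0.1038  0.1724] xyaw 87.7 ztool [ 3.7e-03 -9.0e-04 -1.0e+00] F [ 0.31 -0.03 -0.24] T [-0.05 -0.12  0.01] w 45.9 q [ 0.65  0.32 -0.63  1.64  0.2   1.24 -0.06]
```

View pics/scene5z.png

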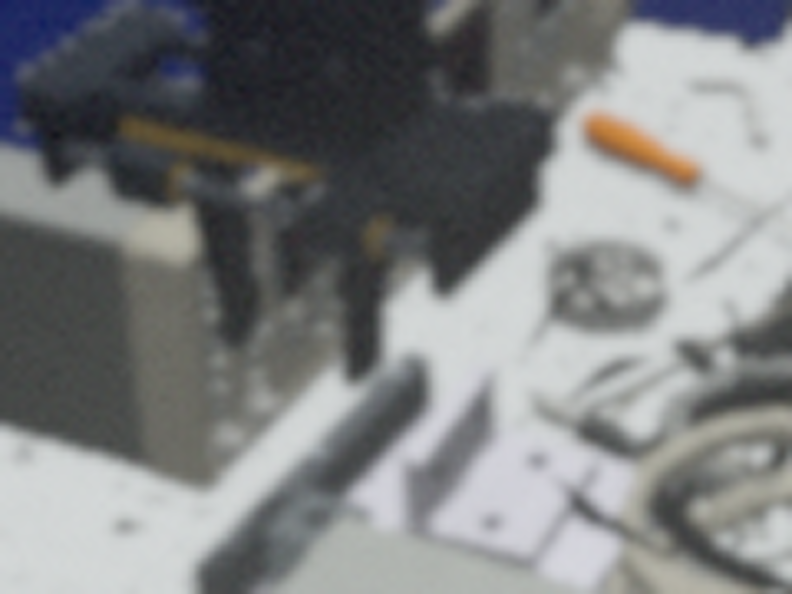

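The stop was let go and stays in the socket; its top shows at about (295,187) in the scene view. Blue box clearance limits the hand's long axis, so I'll use pushes with closed fingers and the jaws along y. First the fingers go in the inside corner to push to the fence, then on the right end to push to the stop, then the diagonal push.

Run:
```python
from h import *
st(); print(tgt(.5575,-.207,.25,2.5))
```

```text
t 14.1 pos [ 0.5977 -0.1039  0.1742] xyaw 87.7 ztool [ 0.0062 -0.0017 -1.    ] F [1.67 0.24 1.35] T [-0.   -0.19 -0.01] w 46.0 q [ 0.65  0.32 -0.63  1.63  0.2   1.24 -0.06]
(array([-0.1047, -0.0355, -0.0758]), array([ 0.0061, -0.0035,  1.487 ]))
```

Emit:
{"api": "step_arm", "payload": {"plan": [[[0,0,0.1],[0,0,-0.05],160],[[0,0,0.25],[-0.01,-0.004,-0.08],200],[[0,0,0.42],[-0.03,-0.01,-0.08],255],[[0,0,0.6],[-0.05,-0.017,-0.08],255],[[0,0,0.78],[-0.07,-0.024,-0.08],255],[[0,0,0.96],[-0.09,-0.03,-0.08],255],[[0,0,1.14],[-0.1047,-0.034,-0.08],255],[[0,0,1.32],[-0.1047,-0.034,-0.08],255],[[0,0,1.45],[-0.1047,-0.034,-0.08],255],[[0,0,1.487],[-0.1047,-0.034,-0.08],255]]}}

```text
time: 15.35
position: [0.5569, -0.2071, 0.2484]
tool_rot: [-3.14, -0.067, 0.002]
ft_force: [0.2, 0.7, -0.2]
grip_width: 0.001
```

Run:
```python
from h import *
for n in("top","scene"): cv2.imwrite(f"pics/{n}6.png",ctrl.get_image(n)[:,:,::-1])
st(); print(tgt(.5575,-.207,.06,2.5))
crop('pics/top6.png',260,130,160,120,'pics/top6z.png',5);crop('pics/scene6.png',250,110,120,90,'pics/scene6z.png',6.6)
```

```text
t 15.45 pos [ 0.5571 -0.207   0.2488] xyaw 2.57 ztool [-1.e-03  3.e-04 -1.e+00] F [-0.77  0.11  0.56] T [ 0.07 -0.   -0.01] w 0.3 q [ 0.66  0.22 -0.4   1.57  0.09  1.37 -1.28]
(array([6.000e-04, 1.000e-04, 1.888e-01]), array([-0.0003,  0.001 ,  0.0013]))
```

View pics/top6z.png

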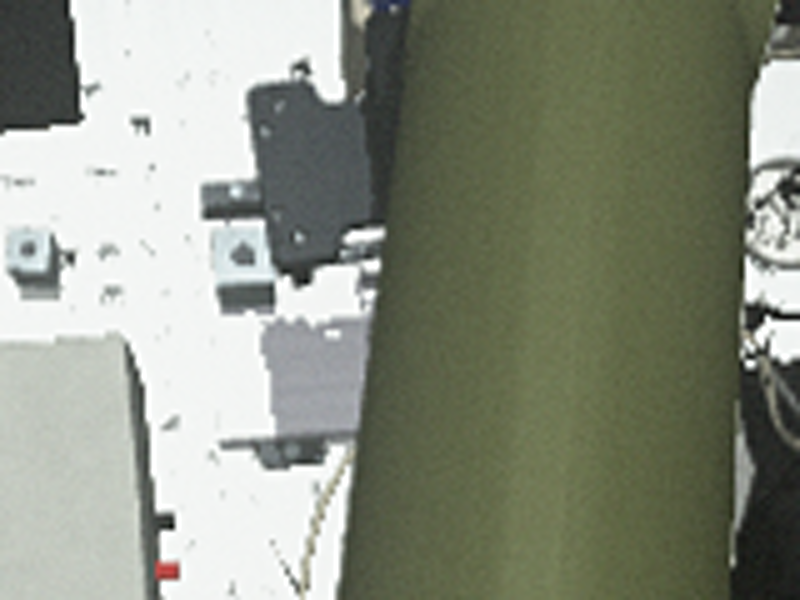

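View pics/scene6z.png

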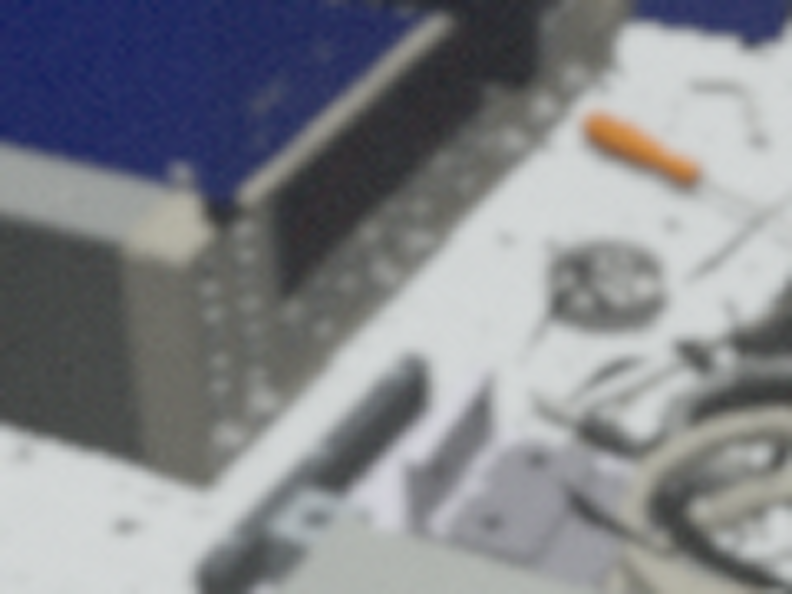

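The top view shows the seated stop with its disc at (308,180), within about 1 px of where it should be when home. Next I'll lower the closed fingers over the bracket's foot.

Emit:
{"api": "step_arm", "payload": {"plan": [[[0,0,0],[0.0006,0,0.04],255],[[0,0,0],[0.0006,0,0.08],255],[[0,0,0],[0.0006,0,0.12],255],[[0,0,0],[0.0006,0,0.15],255],[[0,0,0],[0.0006,0,0.175],255],[[0,0,0],[0.0006,0,0.19],255],[[0,0,0],[0.0006,0,0.196],255],[[0,0,0],[0.0006,0,0.196],255],[[0,0,0],[0.0006,0,0.196],255],[[0,0,0],[0.0006,0,0.196],255]]}}

```text
time: 16.7
position: [0.5585, -0.2073, 0.0544]
tool_rot: [3.14, 0.069, 0.002]
ft_force: [-0.3, 0.2, 0.4]
grip_width: 0.003
```

Run:
```python
from h import *
for n in("scene",): cv2.imwrite(f"pics/{n}7.png",ctrl.get_image(n)[:,:,::-1])
st(); print(tgt(.61,-.209,.053,-2.4))
crop('pics/scene7.png',250,110,120,90,'pics/scene7z.png',6.6)
```

```text
t 16.75 pos [ 0.5584 -0.2073  0.0542] xyaw 2.5 ztool [ 1.1e-03 -5.0e-04 -1.0e+00] F [ 0.1  -0.02  0.34] T [ 0.01 -0.01 -0.02] w 0.3 q [ 0.63  0.39 -0.38  1.77  0.17  1.01 -1.34]
(array([0.0515, 0.004 , 0.0012]), array([ 0.0005, -0.0011,  0.0855]))
```

View pics/scene7z.png

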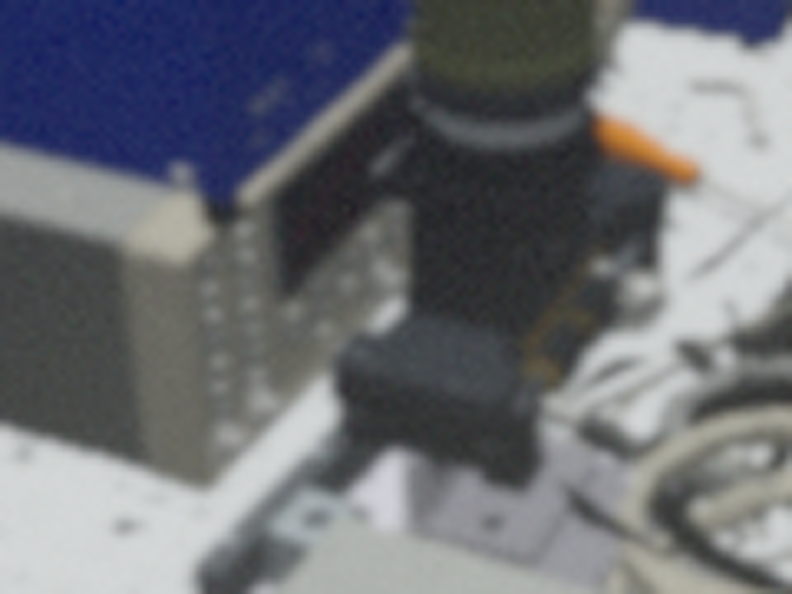

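Emit:
{"api": "step_arm", "payload": {"plan": [[[0,0,0],[0.006,0.0004,0.001],255],[[0,0,0.01],[0.012,0.0008,0.001],255],[[0,0,0.02],[0.018,0.0013,0.001],255],[[0,0,0.03],[0.023,0.0018,0.001],255],[[0,0,0.045],[0.028,0.0022,0.001],255],[[0,0,0.06],[0.033,0.0026,0.001],255],[[0,0,0.075],[0.038,0.003,0.001],255],[[0,0,0.0855],[0.042,0.0033,0.001],255],[[0,0,0.0855],[0.0455,0.0036,0.001],255],[[0,0,0.0855],[0.0455,0.0036,0.001],255]]}}

```text
time: 18.0
position: [0.6041, -0.2086, 0.0525]
tool_rot: [3.141, -0.065, 0.001]
ft_force: [0.4, -0.5, 0.6]
grip_width: 0.005
```

Run:
```python
from h import *
for n in("scene","top"): cv2.imwrite(f"pics/{n}8.png",ctrl.get_image(n)[:,:,::-1])
st()
crop('pics/scene8.png',250,110,120,90,'pics/scene8z.png',6.6)
```

```text
t 18.1 pos [ 0.6038 -0.2087  0.0526] xyaw -2.4 ztool [ 5.e-04 -1.e-04 -1.e+00] F [ 0.38 -0.36  0.04] T [0.03 0.04 0.  ] w 0.7 q [ 0.58  0.47 -0.36  1.66  0.19  1.04 -1.45]
```

View pics/scene8z.png

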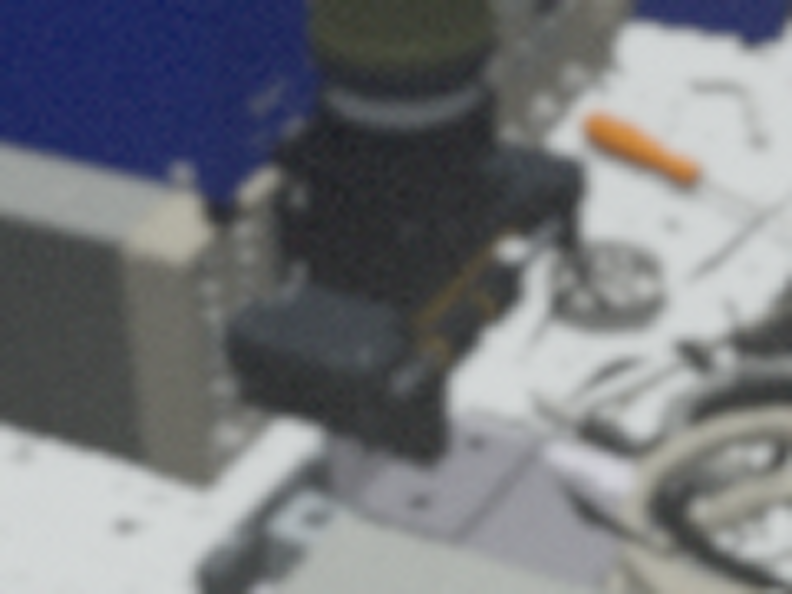

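Emit:
{"api": "step_arm", "payload": {"plan": [[[0,0,0],[0.001,0,0],255],[[0,0,0],[0.002,0,0],255],[[0,0,0],[0.003,0,0],255],[[0,0,0],[0.004,0,0],255],[[0,0,0],[0.005,0,0],255],[[0,0,0],[0.0055,0,0],255],[[0,0,0],[0.006,0,0],255],[[0,0,0],[0.006,0,0],255],[[0,0,0],[0.006,0,0],255],[[0,0,0],[0.006,0,0],255]]}}

```text
time: 19.35
position: [0.6067, -0.209, 0.0516]
tool_rot: [-3.14, 0.066, 0.01]
ft_force: [-8.1, 0.9, 4.1]
grip_width: 0.007
```

Run:
```python
from h import *
st()
```

```text
t 19.35 pos [ 0.6067 -0.209   0.0516] xyaw -2.43 ztool [-6.3e-03  6.0e-04 -1.0e+00] F [-8.13  0.86  4.06] T [0.29 1.66 0.04] w 0.6 q [ 0.57  0.48 -0.36  1.65  0.19  1.05 -1.46]
```

It is on the fence with 8 N. I'll press down into the corner and drag it left with finger friction.

Emit:
{"api": "step_arm", "payload": {"plan": [[[0,0,0],[0,0,0.003],255],[[0,0,0],[0,0,0.0045],255],[[0,0,0],[0,-0.001,0.0045],255],[[0,0,0],[0,-0.003,0.0045],255],[[0,0,0],[0,-0.006,0.0045],255],[[0,0,0],[0,-0.009,0.0045],255],[[0,0,0],[0,-0.012,0.0045],255],[[0,0,0],[0,-0.015,0.0045],255],[[0,0,0],[0,-0.018,0.0045],255],[[0,0,0],[0,-0.02,0.0045],255]]}}

```text
time: 20.6
position: [0.6072, -0.194, 0.0495]
tool_rot: [3.135, -0.071, -0.009]
ft_force: [-13.5, -5.7, 13.4]
grip_width: 0.008
```

Run:
```python
from h import *
for n in("scene","top"): cv2.imwrite(f"pics/{n}9.png",ctrl.get_image(n)[:,:,::-1])
st()
crop('pics/scene9.png',250,110,120,90,'pics/scene9z.png',6.6)
```

```text
t 20.7 pos [ 0.6072 -0.1936  0.0495] xyaw -2.58 ztool [-0.0058 -0.0055 -1.    ] F [-12.34  -4.55  13.93] T [-1.02  2.59  0.01] w 0.3 q [ 0.55  0.47 -0.36  1.67  0.2   1.04 -1.49]
```

View pics/scene9z.png

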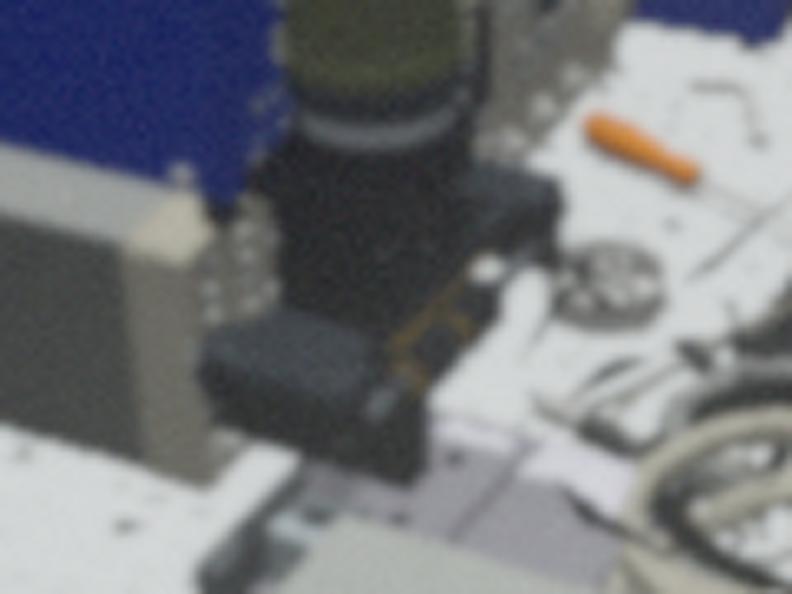

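The bracket travels with the finger; its hole moved from (420,500) to (400,508) in the zoomed view. Carrying on towards the stop.

Emit:
{"api": "step_arm", "payload": {"plan": [[[0,0,0],[0,-0.003,0],255],[[0,0,0],[0,-0.006,0],255],[[0,0,0],[0,-0.009,0],255],[[0,0,0],[0,-0.012,0],255],[[0,0,0],[0,-0.015,0],255],[[0,0,0],[0,-0.018,0],255],[[0,0,0],[0,-0.021,0],255],[[0,0,0],[0,-0.022,0],255],[[0,0,0],[0,-0.022,0],255],[[0,0,0],[0,-0.022,0],255]]}}

```text
time: 21.95
position: [0.608, -0.1718, 0.0495]
tool_rot: [3.135, -0.071, -0.01]
ft_force: [-13.4, -6.7, 14.9]
grip_width: 0.008
```

Run:
```python
from h import *
for n in("scene","top"): cv2.imwrite(f"pics/{n}10.png",ctrl.get_image(n)[:,:,::-1])
st()
crop('pics/scene10.png',250,110,120,90,'pics/scene10z.png',6.6)
crop('pics/top10.png',280,140,120,90,'pics/top10z.png',6.6)
```

```text
t 22.05 pos [ 0.608  -0.1718  0.0495] xyaw -2.59 ztool [-0.0063 -0.0056 -1.    ] F [-13.32  -5.36  14.61] T [-1.07  2.69  0.05] w 0.6 q [ 0.52  0.46 -0.37  1.68  0.2   1.04 -1.53]
```

View pics/scene10z.png

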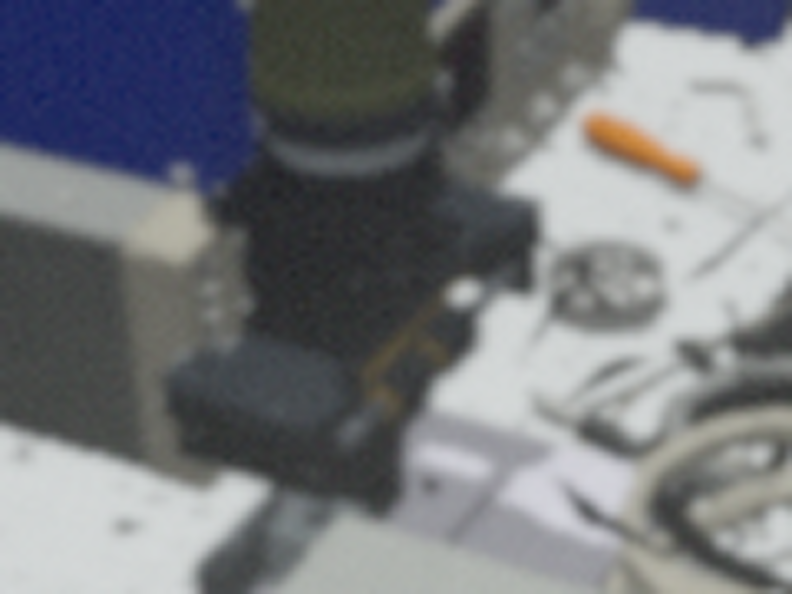

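View pics/top10z.png

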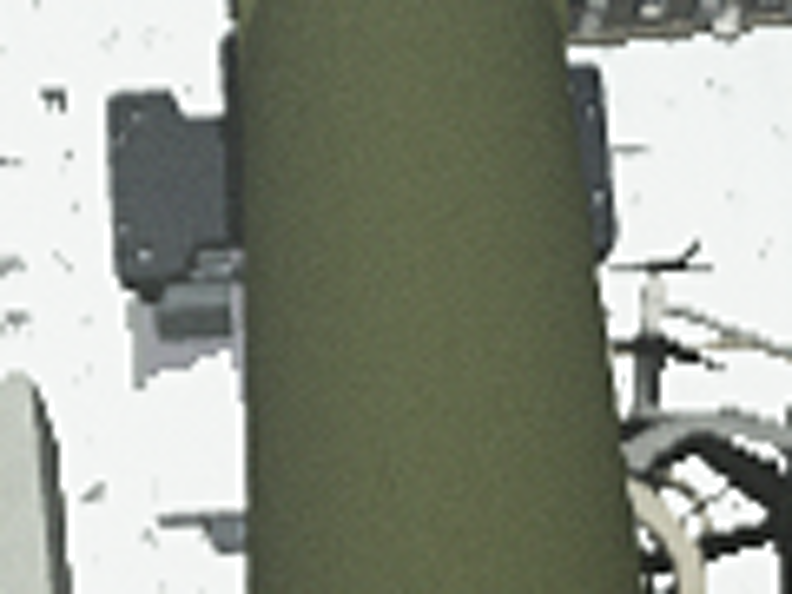

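Emit:
{"api": "step_arm", "payload": {"plan": [[[0,0,0],[0,-0.002,0],255],[[0,0,0],[0,-0.004,0],255],[[0,0,0],[0,-0.006,0],255],[[0,0,0],[0,-0.0075,0],255],[[0,0,0],[0,-0.009,0],255],[[0,0,0],[0,-0.0105,0],255],[[0,0,0],[0,-0.012,0],255],[[0,0,0],[0,-0.012,0],255],[[0,0,0],[0,-0.012,0],255],[[0,0,0],[0,-0.012,0],255]]}}

```text
time: 23.3
position: [0.6084, -0.1603, 0.0494]
tool_rot: [3.135, -0.071, -0.01]
ft_force: [-12.8, -6.4, 14.8]
grip_width: 0.008
```

Run:
```python
from h import *
for n in("scene","top"): cv2.imwrite(f"pics/{n}11.png",ctrl.get_image(n)[:,:,::-1])
st()
crop('pics/scene11.png',250,140,100,75,'pics/scene11z.png',8)
# predicted seated bracket outline
j=np.array([.5735,-.1706]);a=np.radians(-2.4);R=np.array([[np.cos(a),-np.sin(a)],[np.sin(a),np.cos(a)]])
for n,b in dict(foot_nr=(-60,-40,10),foot_fr=(-10,-40,10),foot_nr0=(-60,-40,0),up_r=(0,-40,46)).items():
    P=np.r_[j+R@(np.array([56+b[0],12+b[1]])/1e3),.025+b[2]/1e3]
    uv=proj('scene',P)[0]; print(n,P.round(4),((uv-[250,140]+.5)*8-.5).round(0),'moved? initial')
```

```text
t 23.4 pos [ 0.6085 -0.1603  0.0495] xyaw -2.6 ztool [-0.0064 -0.0062 -1.    ] F [-13.92  -6.07  14.76] T [-1.21  2.73  0.12] w 1.0 q [ 0.51  0.46 -0.37  1.69  0.2   1.04 -1.55]
foot_nr [ 0.5683 -0.1984  0.035 ] [585. 364.] moved? initial
foot_fr [ 0.6183 -0.2005  0.035 ] [466. 327.] moved? initial
foot_nr0 [ 0.5683 -0.1984  0.025 ] [586. 386.] moved? initial
up_r [ 0.6283 -0.2009  0.071 ] [438. 239.] moved? initial
```

View pics/scene11z.png

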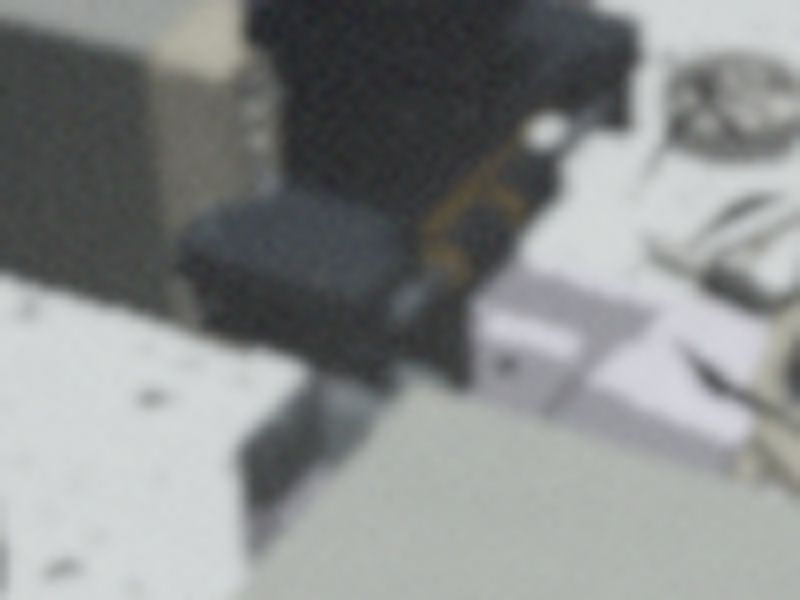

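Run:
```python
from h import *
from fit import *
c=z2p([[433,405],[590,381]],290,150,8.8); H=unproj('top',c,.035)[:,:2]
cs=z2p([[478,344],[540,260]],270,150,8.8); Hs=unproj('scene',cs,.035)[:,:2]; print(H,Hs)
o=np.array([.5925,-.2056]);a=np.radians(2.4);R=np.array([[np.cos(a),-np.sin(a)],[np.sin(a),np.cos(a)]])
hb=(H-o)@R; print('holes in bracket',hb, (Hs-o)@R)
u=z2p([[505,362]],250,140,8); P=unproj('scene',u,.035)[0,:2]; print('hole now',P)
for jx in (.5729,.5742):
  j=np.array([jx,-.1706]);a=np.radians(-2.4);Rj=np.array([[np.cos(a),-np.sin(a)],[np.sin(a),np.cos(a)]])
  print('hole in jig',(P-j)@Rj,'TCP in jig',(np.array([.6085,-.1603])-j)@Rj)
```

```text
[[ 0.55660144 -0.18264405]
 [ 0.55893176 -0.23256279]] [[ 0.55760705 -0.18431341]
 [ 0.5590748  -0.23472111]]
holes in bracket [[-0.03490578  0.02443909]
 [-0.03466788 -0.02553344]] [[-0.03397095  0.02272909]
 [-0.03461535 -0.02769587]]
hole now [ 0.59521511 -0.18714356]
hole in jig [ 0.0229883  -0.01559459] TCP in jig [0.03513745 0.01178174]
hole in jig [ 0.02168944 -0.01564902] TCP in jig [0.03383859 0.0117273 ]
```

Emit:
{"api": "step_arm", "payload": {"plan": [[[0,0,0],[0,-0.001,0],255],[[0,0,0],[0,-0.002,0],255],[[0,0,0],[0,-0.003,0],255],[[0,0,0],[0,-0.004,0],255],[[0,0,0],[0,-0.004,0],255],[[0,0,0],[0,-0.004,0],255],[[0,0,0],[0,-0.004,0],255],[[0,0,0],[0,-0.004,0],255],[[0,0,0],[0,-0.004,0],255],[[0,0,0],[0,-0.004,0],255]]}}

```text
time: 24.65
position: [0.6085, -0.1588, 0.0495]
tool_rot: [3.132, -0.073, -0.01]
ft_force: [-13.6, -10.5, 13.5]
grip_width: 0.005
```

Run:
```python
from h import *
for n in("scene","top"): cv2.imwrite(f"pics/{n}12.png",ctrl.get_image(n)[:,:,::-1])
st()
crop('pics/scene12.png',250,140,100,75,'pics/scene12z.png',8)
```

```text
t 24.75 pos [ 0.6085 -0.1589  0.0494] xyaw -2.68 ztool [-0.0063 -0.0091 -0.9999] F [-13.    -9.57  14.1 ] T [-2.15  2.69  0.03] w 0.6 q [ 0.51  0.46 -0.37  1.69  0.2   1.04 -1.55]
```

View pics/scene12z.png

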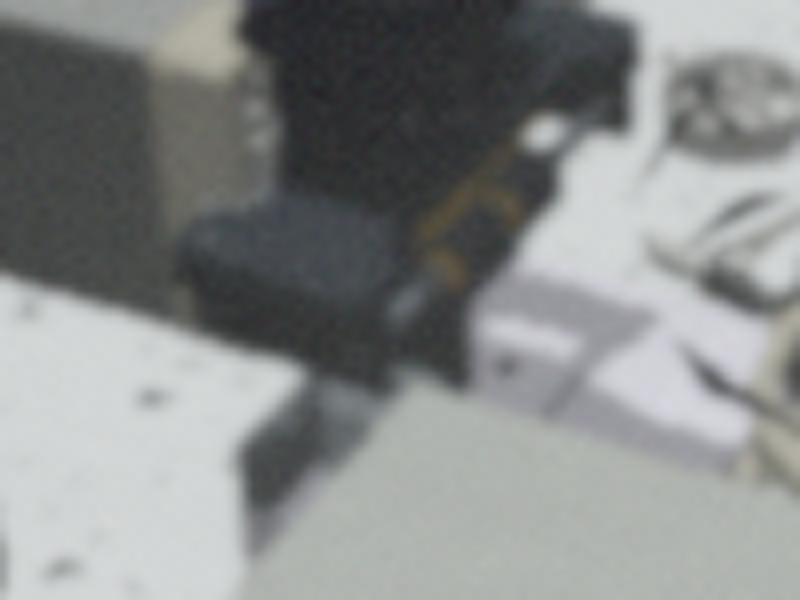

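Contact with the stop: 4 mm commanded gave only 1.5 mm, and the side force rose from 6 N to 10 N. I'll ease the side load and tip the fingertips into the corner so that the push acts low on the upright.

Emit:
{"api": "step_arm", "payload": {"plan": [[[0,0.01,0],[0,0,0],255],[[0,0.02,0],[0.0002,0.001,0],255],[[0,0.03,0],[0.0004,0.002,0],255],[[0,0.035,0],[0.0006,0.0025,0],255],[[0,0.035,0],[0.0006,0.0025,0],255],[[0,0.035,0],[0.0006,0.0025,0],255],[[0,0.035,0],[0.0006,0.0025,0],255],[[0,0.035,0],[0.0006,0.0025,0],255],[[0,0.035,0],[0.0006,0.0025,0],255],[[0,0.035,0],[0.0006,0.0025,0],255]]}}

```text
time: 26.0
position: [0.6084, -0.1585, 0.0495]
tool_rot: [3.134, -0.071, 0.042]
ft_force: [-14.9, -5.6, 16.7]
grip_width: 0.006
```

Run:
```python
from h import *
for n in("scene","top"): cv2.imwrite(f"pics/{n}13.png",ctrl.get_image(n)[:,:,::-1])
for i in range(3): st(); ctrl.get_image('top')
crop('pics/scene13.png',250,140,100,75,'pics/scene13z.png',8)
crop('pics/top13.png',280,140,120,90,'pics/top13z.png',6.6)
```

```text
t 26.1 pos [ 0.6084 -0.1585  0.0495] xyaw -2.58 ztool [ 0.0267 -0.0073 -0.9996] F [-15.41  -5.57  17.92] T [-1.21  3.58  0.01] w -0.0 q [ 0.52  0.44 -0.38  1.72  0.19  1.   -1.54]
t 26.15 pos [ 0.6084 -0.1585  0.0495] xyaw -2.58 ztool [ 0.0267 -0.0074 -0.9996] F [-15.51  -5.13  17.25] T [-1.19  3.61 -0.01] w 0.1 q [ 0.52  0.44 -0.38  1.72  0.19  1.   -1.54]
t 26.2 pos [ 0.6084 -0.1585  0.0495] xyaw -2.58 ztool [ 0.0267 -0.0074 -0.9996] F [-14.66  -5.46  17.28] T [-1.28  3.58 -0.01] w 0.3 q [ 0.52  0.44 -0.38  1.72  0.19  1.   -1.54]
```

View pics/scene13z.png

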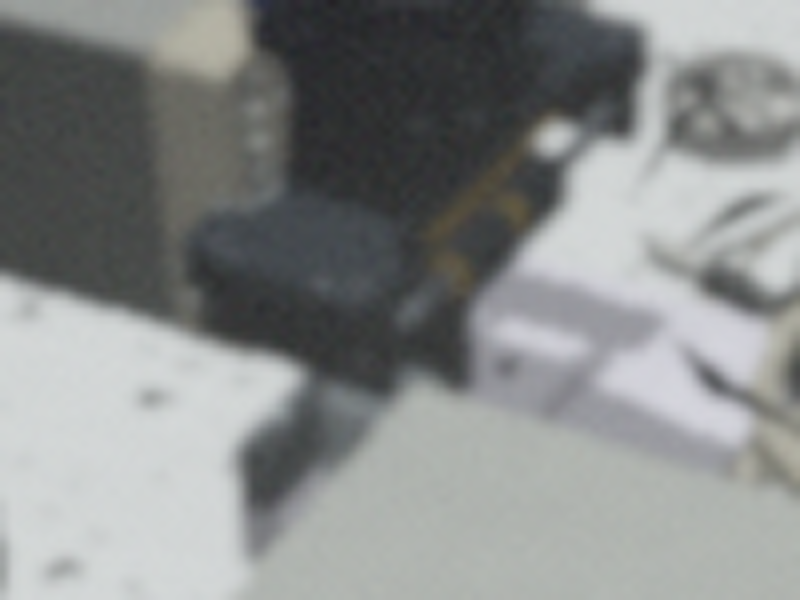

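View pics/top13z.png

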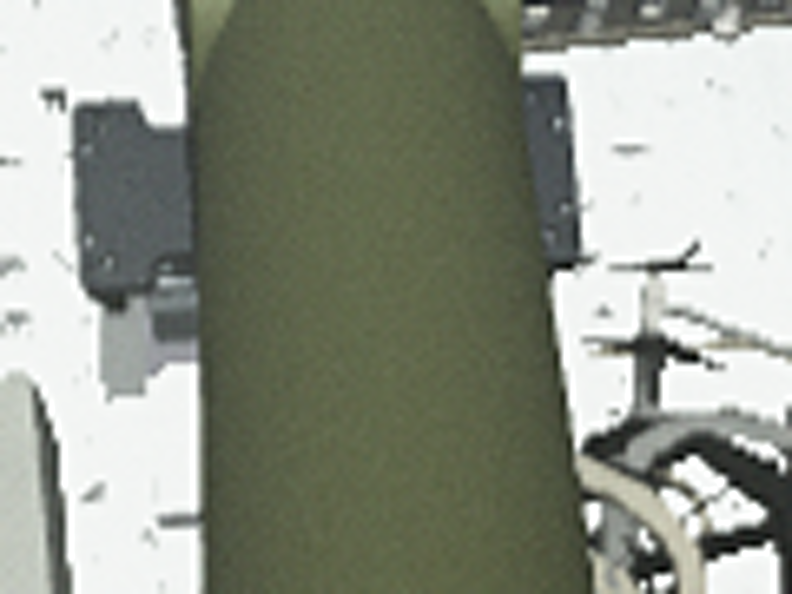

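Run:
```python
from h import *
def hole(im,x,y,r=4):
    g=cv2.cvtColor(cv2.imread(im),cv2.COLOR_BGR2GRAY).astype(float); p=g[y-r:y+r+1,x-r:x+r+1]; w=np.clip(np.percentile(p,40)-p,0,None)
    Y,X=np.mgrid[y-r:y+r+1,x-r:x+r+1]; return np.array([[ (X*w).sum()/w.sum(),(Y*w).sum()/w.sum()]])
j=np.array([.5735,-.1706]);a=np.radians(-2.4);Rj=np.array([[np.cos(a),-np.sin(a)],[np.sin(a),np.cos(a)]])
for im,x,y in (('pics/scene0.png',331,179),('pics/scene11.png',313,185),('pics/scene12.png',313,185),('pics/scene13.png',313,185)):
    u=hole(im,x,y,2); P=unproj('scene',u,.035)[0,:2]; print(im,u.round(2),P.round(4),((P-j)@Rj).round(4))
print(unproj('top',[[355,0]],.1)[0,0])
```

```text
pics/scene0.png [[330.98 179.3 ]] [ 0.5585 -0.2339] [-0.0124 -0.0638]
pics/scene11.png [[312.77 185.23]] [ 0.5941 -0.1854] [ 0.0212 -0.014 ]
pics/scene12.png [[312.75 185.43]] [ 0.5937 -0.1846] [ 0.0208 -0.0131]
pics/scene13.png [[312.8  185.49]] [ 0.5934 -0.1844] [ 0.0205 -0.0129]
1.1177622803848741
```

Run:
```python
from h import *
st(); print(ctrl.close_job())
```

```text
t 26.25 pos [ 0.6084 -0.1585  0.0494] xyaw -2.58 ztool [ 0.0266 -0.0074 -0.9996] F [-16.02  -5.3   18.32] T [-1.27  3.61 -0.06] w 0.7 q [ 0.52  0.44 -0.38  1.72  0.19  1.   -1.54]
the job is handed in; nothing more can be done
None
```

The end stop is plugged into the socket. The bracket sits in the corner against fence and stop, and I handed the job in at about 26 s with the fingers still pushing it forward and down. No verdict was reported.

- **Stop:** it went in with almost no force and bottomed out at the expected home height. After letting go, its disc showed within about 1 px of the home position in both cameras.
- **Bracket on the fence:** I pushed it forward with closed fingers in its inside corner until it met the fence. I then pressed down and dragged it left along the fence until the side force rose and it stopped moving.
- **Bracket position:** its right hole came out at about (20.5, -12.9) mm in the jig frame, against about (21, -13) mm expected when seated.
- **Final push:** the last reading was about 16 N forward, 18 N down and 5 N towards the stop, steady over the last readings.

**Limits of the checks:**
- The arm hid the bracket from the top camera at the end. Its position rests on the scene camera and the forces, and I did not measure its squareness and flatness directly.
- The two cameras disagreed by 1–2 mm throughout.
- An automatic fit of the stop's outline failed in the cable clutter, and the one of the bracket gave the wrong angle. I used hand-picked corners for both instead.
- I steered clear of the post holder, tape roll and screw tin and felt no unexpected contact forces, but I did not measure their positions again at the end.

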